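# Load the inspection nest, collar up, cover and clamp it

### The job

Set every bronze collar block that is on the counter down in a pocket of its own in the steel nest, square in the pocket and with its round collar facing up. When they are all in, lower the aluminium gauge plate over the nest's two locating pins until it rests flush on the four rests, and then swing the red-gripped clamp fully down onto the plate. Leave the cup, the round bushings, the screwdriver and the weight where they are.

Things in the scene. Friction and masses are not known exactly. Their poses are not given: they have to be found in the camera images.
- nest: steel inspection nest fixed to the counter: base 190 (x) x 160 (y) x 15 mm. Origin: centre of its underside, on the counter, z up. Pockets at x, y = +-42, +-42 mm. The clamp stands beyond the -y edge; its steel bracket, 32 mm wide, reaches y -130 mm and z 82 mm
- pocket0 (a point): centre of the floor of a pocket of the nest, 20 mm above the counter, axes as the nest's. The pocket is 40 mm square, its sides along the nest's x and y; only its four corners have walls, which rise 7 mm above this floor (27 mm above the counter); the middles of its sides are open for fingers down to 5 mm below the floor
- pocket1 (a point): centre of the floor of a pocket of the nest, 20 mm above the counter, axes as the nest's. The pocket is 40 mm square, its sides along the nest's x and y; only its four corners have walls, which rise 7 mm above this floor (27 mm above the counter); the middles of its sides are open for fingers down to 5 mm below the floor
- pocket2 (a point): centre of the floor of a pocket of the nest, 20 mm above the counter, axes as the nest's. The pocket is 40 mm square, its sides along the nest's x and y; only its four corners have walls, which rise 7 mm above this floor (27 mm above the counter); the middles of its sides are open for fingers down to 5 mm below the floor
- pocket3 (a point): centre of the floor of a pocket of the nest, 20 mm above the counter, axes as the nest's. The pocket is 40 mm square, its sides along the nest's x and y; only its four corners have walls, which rise 7 mm above this floor (27 mm above the counter); the middles of its sides are open for fingers down to 5 mm below the floor
- plate_seat (a point): point over the middle of the nest, level with the tops of the four rests: where the plate's origin is when it rests flush; axes as the nest's. Four round rests (12 mm across) at x +-71, y +-66 mm end at this height; two pointed locating pins (10 mm across) at x +-76, y 0 reach 17.5 mm above it
- clamp_hinge (a point): the clamp's hinge axis, which runs along the nest's x; 72 mm above the counter, at y -110 mm of the nest; axes as the nest's
- clamp (a joint): clamp angle: 0 fully down (arm level, pointing along the nest's +y, its rubber foot on the plate), up to 1.95 rad swung up and leaning back away from the nest. Stays where it is left; about 2 N at the grip swings it
- clamp_grip (a point): centre of the outer end of the clamp's red grip, a round bar 16 mm across; with the clamp down it lies 75 mm towards the nest's +y from the hinge and 25 mm above it, and turns about the hinge as the clamp opens
- plate: aluminium gauge plate 172 (x) x 150 (y) x 6 mm, 0.40 kg, flat on the counter. Origin: centre of its underside, z up. Four 33 mm square windows at x, y = +-42, +-42 mm, two 13 mm round holes for the pins at x +-76, y 0. Handle over its centre: a black bar 14 mm thick (x), 36 mm long (y), from z 23 to 41 mm, on two thin posts. May be turned half round
- block0: bronze collar block: square body 36 x 36 mm and 32 mm thick, with a round collar (22 mm across, 10 mm tall) on one 36 x 36 mm face only; 0.22 kg. Origin: centre of the plain face (the one without collar); z points from there through the collar (body z 0 to 32 mm, collar top z 42 mm); x and y run square to the body's sides. Starts on edge (z level). May be absent
- block1: bronze collar block: square body 36 x 36 mm and 32 mm thick, with a round collar (22 mm across, 10 mm tall) on one 36 x 36 mm face only; 0.22 kg. Origin: centre of the plain face (the one without collar); z points from there through the collar (body z 0 to 32 mm, collar top z 42 mm); x and y run square to the body's sides. Starts on edge (z level). May be absent
- block2: bronze collar block: square body 36 x 36 mm and 32 mm thick, with a round collar (22 mm across, 10 mm tall) on one 36 x 36 mm face only; 0.22 kg. Origin: centre of the plain face (the one without collar); z points from there through the collar (body z 0 to 32 mm, collar top z 42 mm); x and y run square to the body's sides. Starts on edge (z level). May be absent
- block3: bronze collar block: square body 36 x 36 mm and 32 mm thick, with a round collar (22 mm across, 10 mm tall) on one 36 x 36 mm face only; 0.22 kg. Origin: centre of the plain face (the one without collar); z points from there through the collar (body z 0 to 32 mm, collar top z 42 mm); x and y run square to the body's sides. Starts collar down (z down). Always present
- cup: grey plastic parts cup, 76 mm across the rim, 70 mm tall; origin under its centre. Leave alone
- bush0: plain round bronze bushing, 30 mm across, 24 mm tall, standing on end; origin under its centre. Leave alone
- bush1: plain round bronze bushing like the other. Leave alone
- driver: screwdriver lying on the counter, about 180 mm long; origin under its middle. Leave alone
- weight: small steel knobbed weight, 36 mm across, 48 mm tall; origin under its centre. Leave alone
Things that resemble listed ones, but are neither listed nor needed, are in the scene too. What is meant by the plate is not yellow, and is the smaller of those in its own colour. What is shaped like the block3 but purple is not meant.

How it is judged (in metres and radians):
On the way, in this order (a step that is already met when the one before it is completed fails the run):
1. every block present sits in a pocket with its collar up (((horizontal distance between block0 and pocket0 below 0.005 m and z of block0 in the frame of pocket0 between -0.003 and 0.003 m and angle between block0's own z axis and vertical below 0.08 rad) or (horizontal distance between block0 and pocket1 below 0.005 m and z of block0 in the frame of pocket1 between -0.003 and 0.003 m and angle between block0's own z axis and vertical below 0.08 rad) or (horizontal distance between block0 and pocket2 below 0.005 m and z of block0 in the frame of pocket2 between -0.003 and 0.003 m and angle between block0's own z axis and vertical below 0.08 rad) or (horizontal distance between block0 and pocket3 below 0.005 m and z of block0 in the frame of pocket3 between -0.003 and 0.003 m and angle between block0's own z axis and vertical below 0.08 rad)) and ((horizontal distance between block1 and pocket0 below 0.005 m and z of block1 in the frame of pocket0 between -0.003 and 0.003 m and angle between block1's own z axis and vertical below 0.08 rad) or (horizontal distance between block1 and pocket1 below 0.005 m and z of block1 in the frame of pocket1 between -0.003 and 0.003 m and angle between block1's own z axis and vertical below 0.08 rad) or (horizontal distance between block1 and pocket2 below 0.005 m and z of block1 in the frame of pocket2 between -0.003 and 0.003 m and angle between block1's own z axis and vertical below 0.08 rad) or (horizontal distance between block1 and pocket3 below 0.005 m and z of block1 in the frame of pocket3 between -0.003 and 0.003 m and angle between block1's own z axis and vertical below 0.08 rad)) and ((horizontal distance between block2 and pocket0 below 0.005 m and z of block2 in the frame of pocket0 between -0.003 and 0.003 m and angle between block2's own z axis and vertical below 0.08 rad) or (horizontal distance between block2 and pocket1 below 0.005 m and z of block2 in the frame of pocket1 between -0.003 and 0.003 m and angle between block2's own z axis and vertical below 0.08 rad) or (horizontal distance between block2 and pocket2 below 0.005 m and z of block2 in the frame of pocket2 between -0.003 and 0.003 m and angle between block2's own z axis and vertical below 0.08 rad) or (horizontal distance between block2 and pocket3 below 0.005 m and z of block2 in the frame of pocket3 between -0.003 and 0.003 m and angle between block2's own z axis and vertical below 0.08 rad)) and ((horizontal distance between block3 and pocket0 below 0.005 m and z of block3 in the frame of pocket0 between -0.003 and 0.003 m and angle between block3's own z axis and vertical below 0.08 rad) or (horizontal distance between block3 and pocket1 below 0.005 m and z of block3 in the frame of pocket1 between -0.003 and 0.003 m and angle between block3's own z axis and vertical below 0.08 rad) or (horizontal distance between block3 and pocket2 below 0.005 m and z of block3 in the frame of pocket2 between -0.003 and 0.003 m and angle between block3's own z axis and vertical below 0.08 rad) or (horizontal distance between block3 and pocket3 below 0.005 m and z of block3 in the frame of pocket3 between -0.003 and 0.003 m and angle between block3's own z axis and vertical below 0.08 rad))), for 0.3 s.
2. the gauge plate is on the pins and flush on the rests (horizontal distance between plate and plate_seat below 0.005 m and z of plate in the frame of plate_seat between -0.003 and 0.0025 m and angle between plate's own z axis and vertical below 0.03 rad and angle between the x axis of plate and the x axis of nest, either way round below 0.08 rad), for 0.3 s.
3. the clamp is swung fully down (value of joint clamp below 0.08 rad), for 0.3 s.
At the end, for the whole second after the job is handed in: every block present is in a pocket within 5 mm of its centre and 3 mm of its floor, collar up within 0.08 rad; the plate is on the pins, within 2.5 mm of flush and level within 0.03 rad; the clamp reads under 0.08 rad; all at rest and released (all of step 1 and all of step 2 and value of joint clamp below 0.08 rad and linear speed of each of plate, block0, block1, block2, block3 below 0.02 m/s); the robot touches nothing.
It fails at once if the cup is pushed away by more than 30 mm (distance of cup from where it was at the start of the episode above 0.03 m).
It fails at once if the first round bushing is pushed away by more than 30 mm (distance of bush0 from where it was at the start of the episode above 0.03 m).
It fails at once if the second round bushing is pushed away by more than 30 mm (distance of bush1 from where it was at the start of the episode above 0.03 m).
It fails at once if the screwdriver is pushed away by more than 30 mm (distance of driver from where it was at the start of the episode above 0.03 m).
It fails at once if the weight is pushed away by more than 30 mm (distance of weight from where it was at the start of the episode above 0.03 m).
Of block0, block1, block2 only 2 to 3 are there at a start; the rules pass over those that are not, and their reading is None.
At some moment in a run one of block0, block1, block2, block3, plate may be knocked a few centimetres aside while the robot is not near it.
It also fails if it takes over 210 s, if anything falls off the work surface, if the arm or the gripper's body presses on something with over 40 N, if the wrist force passes 120 N, or if a joint passes its speed limit or range.

### The arm

A 6-joint arm with a two-finger parallel gripper is mounted at the origin on the work surface. World frame = base frame: x ahead of the robot, y to its left, z up, the work surface at z = 0. Lengths are in m, angles in degrees, forces in N, time in s.
With the tool pointing down it reaches from about 0.25 to 0.775 m from the base axis. Payload 4 kg.
Tool frame: the origin (TCP) lies at the very end of the fingers, on their centre line; the grasp point (between the pads) lies 19 mm behind it; z points along the fingers, y is the line along which they close (so a half turn about z gives the same grasp; the last joint's range is limited). The gripper opens to 85 mm and grips with 20 to 120 N. Pads are 22 mm wide; open, the fingers measure 114 mm over their backs; the gripper's body (76 mm by 85 mm) begins 54 mm behind the grasp point. The pads swing forward as they close: fully open they stand 13 mm farther back than shut.
Start: joints at [60.384, 4.996, 78.535, -0, 96.463, -5.907], TCP at [0.221, 0.504, 0.231] pointing down, gripper open.
Joint ranges: [-177.83, 177.83], [-43.37, 116.18], [15.69, 146.23], [-61.86, 241.86], [9.47, 152.12], [-147.06, 147.06]. Speed limits (degrees/s): [159.86, 159.86, 180, 180, 180, 180].

### API

Orientations are given as [roll, pitch, yaw] about the fixed x, y, z axes, in that order (R = Rz(yaw) Ry(pitch) Rx(roll)).
In Python, from station import robot, optics gives the robot as it stands.
- The arm moves only by the tool arm_command, never from a script. Its argument "increments" is a list of rows, each a list of 4 numbers: the shift along the tool's x, y, z as a fraction of full scale, then the turn about the tool's z as a fraction of full scale. A call has 1 to 12 rows; each row shifts and turns the commanded pose from where the row before left it, along the tool's axes as they then stand; what a row does not reach is not made up. Full scale, the value 1, is 0.12 m for a shift and 0.08 rad for a turn. A row lasts 1/12 s, in which the tool goes at most 41.7 mm and 7.16 degrees, less where a joint would pass 70% of its speed; a pose out of reach is approached as far as the arm can. A call with a number of a shift or a turn outside -1 to 1 is refused whole. A call with a gripper value outside its range is refused whole. "jaw" is the closure, from 0 (fully open) to 1 (shut), set as the call begins (left out, the last holds). The fingers move at their own pace and stop on an object; the grip force is fixed at half the most. Time passes only in rows, so rows that do not move let the fingers close. It gives the time, the measured TCP pose, the force, the opening and the grip force at its end, in the units of the state.
- robot.get_obs(): the state, without advancing time (a new reading comes with each control period).
- optics.capture(name): name is "scene" or "top" or "wrist"; returns a dict with "color" (400x640x3 uint8, red, green, blue), "z_map" (400x640 float32, m along the optical axis (not along the pixel's ray), 0 where there is no reading), "fx", "fy", "cx", "cy" (pixels), "k1" (the pictures are not rectified: a ray, as slopes to the right and down, at radius r is drawn at 1 + k1 r^2 times it, then the intrinsics apply), "xyz" and "orientation" of the camera in the world. Camera axes: x right, y down, z forward; pixel columns grow to the right and rows downward; lengths in m; the calibration is good to about 2 mm. A picture is of the moment at which its call begins.
- robot.hand_in(): hands the job in; it is judged then, once.
Trained networks look in a picture, given as the dict that the camera call returned (one of the last four; its "shot" number tells which), for a name from the list of things; names that differ only in an ending like _2 or _b are one class to them, and where a whole thing is asked for, a point or a joint stands for the part that bears it (a point fixed in the world has none). Each returns a list of dicts, best first, with "score" (0 to 1); they miss things now and then, are a little off and sometimes report something else, mostly with a low value. They report only what shows in the picture. A call takes as long as a camera call. They do not tell look-alikes from the thing itself.
- optics.boxes_of(picture, query): "at" ([x, y, z] in m, in world coordinates, good to about 4 mm: the middle of the surface that is visible of it).
- optics.place_of(picture, query): "at" ([x, y, z] in m, in world coordinates, good to about 4 mm: a listed point, or the origin of a listed thing).
The state is a dict: "clock": time; "qpos": joint angles; "dq": joint speeds; "joint_efforts": joint torques, N m; "position": TCP position; "orientation": TCP orientation; "ft_force": force on the tool from outside, world axes, zero at the start; "wrist_torque": the same for the moment, N m; "gripper_width": finger opening in m; "grasp_force": force on a finger pad.
Only numpy, scipy, OpenCV 4.12 (cv2) and the standard library are available. Lean on these libraries where they do the work, as an engineer would, in place of code of your own. Each camera call takes 0.05 s, during which the arm holds its last target. There are 200 camera calls.

## Working session

There is one attempt and no reset: what is moved stays moved. The work goes in short steps, Python scripts to look and compute and a tool call to move; the robot and the scene stay as the last step left them, time stands still between calls to the robot, and variables do not carry over. Pictures are saved under pics/ and viewed, at most 14 in all, crops included, and the job is handed in when it is done.

Besides the shell and the picture viewer there is one more tool, called in YAML: its name, and indented under it one key for each argument. arm_command: Moves the arm, as the interface text tells. Shift numbers are shares of 0.12 m and turn numbers shares of 0.08 rad, none past 1 either way. Its arguments: {"type":"object","properties":{"increments":{"type":"array","items":{"type":"array","items":{"type":"number"}}},"jaw":{"type":"number"}},"required":["increments"]}

```bash
mkdir -p pics; ls; cat > h.py <<'E'
import numpy as np, cv2
from scipy.spatial.transform import Rotation as R
from station import robot, optics
def cap(n,save=None):
    p=optics.capture(n)
    if save: cv2.imwrite('pics/'+save+'.png',p['color'][:,:,::-1])
    return p
def rot(o): return R.from_euler('xyz',o,degrees=True).as_matrix()
def cloud(p):
    "world xyz for every pixel"
    h,w=p['z_map'].shape
    K=np.array([[p['fx'],0,p['cx']],[0,p['fy'],p['cy']],[0,0,1.]])
    u,v=np.meshgrid(np.arange(w),np.arange(h))
    s=cv2.undistortPoints(np.stack([u,v],-1).reshape(-1,1,2).astype(np.float64),K,np.array([p['k1'],0,0,0.]))[:,0]
    z=p['z_map'].reshape(-1,1)
    c=np.hstack([s*z,z])
    X=c@rot(p['orientation']).T+np.array(p['xyz'])
    X[z[:,0]==0]=np.nan
    return X.reshape(h,w,3)
def proj(p,X):
    X=np.atleast_2d(X).astype(float)
    c=(X-np.array(p['xyz']))@rot(p['orientation'])
    s=c[:,:2]/c[:,2:]; s=s*(1+p['k1']*(s**2).sum(1,keepdims=True))
    return s*[p['fx'],p['fy']]+[p['cx'],p['cy']]
E
python3 - <<'E'
from h import *
o=robot.get_obs();print({k:np.round(v,3) for k,v in o.items()})
for n in('top','scene'):
    p=cap(n,n+'0');print(n,p['xyz'],p['orientation'],p['fx'],p['k1'])
    for q in ['nest','plate','block0','block3','cup','bush0','driver','weight','clamp_grip','clamp_hinge','plate_seat','pocket0']:
        print(q,[(np.round(d['at'],3).tolist(),round(d['score'],2)) for d in optics.place_of(p,q)])
E
```

```text
pics
{'clock': np.float64(0.0), 'qpos': array([ 6.0385e+01,  5.0410e+00,  7.8629e+01,  1.0000e-03,  9.6465e+01,
       -5.9050e+00]), 'dq': array([-0.022, -0.02 , -0.027, -0.047, -0.024,  0.049]), 'joint_efforts': array([-0.0000e+00, -3.5186e+01, -3.1327e+01, -0.0000e+00,  1.1000e-02,
       -0.0000e+00]), 'position': array([0.221, 0.503, 0.23 ]), 'orientation': array([-1.79866e+02, -1.50000e-02,  1.56290e+02]), 'ft_force': array([0.01 , 0.144, 0.082]), 'wrist_torque': array([ 0.009,  0.054, -0.043]), 'grasp_force': np.float64(0.0), 'gripper_width': np.float64(0.085)}
top [0.24445134 0.0851544  1.28316969] [-168.62883936    0.53704155  -88.27732056] 409.5048144557586 0.023072350032261466
nest [([0.587, -0.232, 0.0], 0.69)]
plate [([0.276, -0.212, 0.002], 0.87), ([0.226, 0.275, -0.001], 0.81), ([0.57, 0.053, -0.008], 0.59), ([0.553, -0.378, 0.145], 0.22)]
block0 [([0.431, 0.345, 0.041], 0.66), ([0.406, 0.241, 0.016], 0.63), ([0.42, 0.518, 0.042], 0.61), ([0.547, 0.36, 0.017], 0.6), ([0.357, 0.404, 0.041], 0.5), ([0.571, 0.229, 0.014], 0.49)]
block3 [([0.431, 0.345, 0.041], 0.66), ([0.
[... 1330 characters left out ...]
.044], 0.97), ([0.551, 0.361, 0.018], 0.91), ([0.4, 0.239, 0.015], 0.81), ([0.571, 0.232, 0.015], 0.79), ([0.422, 0.516, 0.044], 0.7), ([0.429, 0.347, 0.045], 0.6), ([0.584, -0.231, 0.0], 0.58)]
cup [([0.7, -0.004, 0.001], 0.97)]
bush0 [([0.374, -0.012, 0.0], 0.53), ([0.378, 0.06, 0.001], 0.48), ([0.399, 0.24, 0.017], 0.25)]
driver [([0.761, 0.108, -0.001], 0.73)]
weight [([0.518, 0.472, -0.0], 0.68)]
clamp_grip [([0.549, -0.377, 0.145], 0.68), ([0.574, 0.234, 0.016], 0.57)]
clamp_hinge [([0.566, -0.336, 0.07], 0.72)]
plate_seat [([0.584, -0.228, 0.056], 0.85)]
pocket0 [([0.637, -0.197, 0.018], 0.94), ([0.557, -0.182, 0.019], 0.8), ([0.54, -0.265, 0.02], 0.8), ([0.621, -0.281, 0.024], 0.67)]
```

View pics/top0.png

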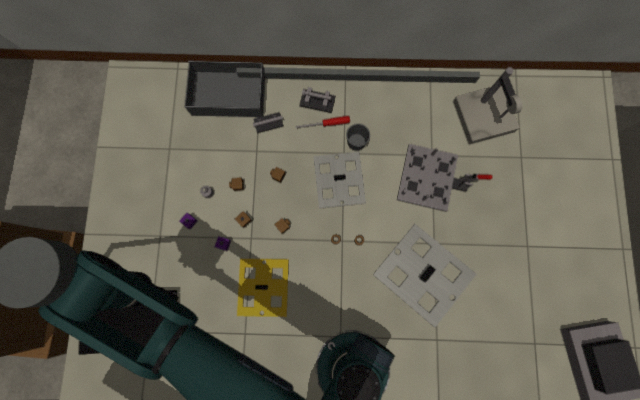

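View pics/scene0.png

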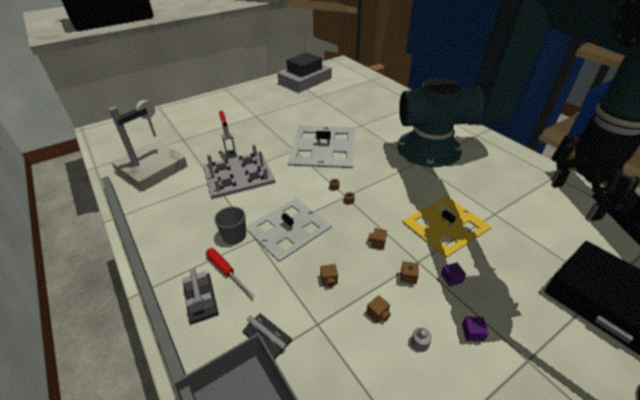

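```bash
cat >> h.py <<'E'
def plan(wps,pose=None):
    "wps: list of (x,y,z,yaw_deg or None); prints rows, chained from the measured pose"
    if pose is None:
        o=robot.get_obs(); pose=(*o['position'],o['orientation'][2])
    p=np.array(pose[:3],float); yaw=pose[3]; rows=[]
    for w in wps:
        ty=yaw if w[3] is None else w[3]; step=w[4] if len(w)>4 else 0.036
        dy=(ty-yaw+180)%360-180; d=np.array(w[:3])-p
        n=max(1,int(np.ceil(np.linalg.norm(d)/step)),int(np.ceil(abs(dy)/4.4)))
        for i in range(n):
            T=R.from_euler('xyz',[180,0,yaw],degrees=True).as_matrix()
            s=np.round(T.T@((np.array(w[:3])-p)/(n-i))/0.12,3)
            t=np.round(-np.radians((((ty-yaw+180)%360-180)/(n-i)))/0.08,3)
            rows.append([*s.tolist(),float(t)])
            p=p+T@s*0.12; yaw-=np.degrees(t*0.08)
    for i in range(0,len(rows),12): print('CALL',str(rows[i:i+12]).replace(' ',''))
    print('end',np.round(p,4),round(yaw,2))
def obs():
    o=robot.get_obs(); print('t',round(o['clock'],2),np.round(o['position'],4),np.round(o['orientation'],2),'w',round(o['gripper_width'],4),'f',np.round(o['ft_force'],1),'q',np.round(o['qpos']))
E
python3 - <<'E'
from h import *
plan([(0.46,0.29,0.32,156)])
E
```

```text
CALL [[-0.254,-0.083,-0.074,0.006],[-0.254,-0.083,-0.074,0.006],[-0.254,-0.083,-0.074,0.006],[-0.254,-0.082,-0.074,0.006],[-0.254,-0.082,-0.074,0.007],[-0.254,-0.082,-0.074,0.006],[-0.254,-0.082,-0.074,0.007],[-0.254,-0.082,-0.074,0.006],[-0.254,-0.082,-0.073,0.007],[-0.254,-0.083,-0.074,0.006]]
end [0.46 0.29 0.32] 156.0
```

arm_command:
  increments:
    - [-0.254,-0.083,-0.074,0]
    - [-0.254,-0.083,-0.074,0]
    - [-0.254,-0.083,-0.074,0]
    - [-0.254,-0.083,-0.074,0]
    - [-0.254,-0.083,-0.074,0]
    - [-0.254,-0.083,-0.074,0]
    - [-0.254,-0.083,-0.074,0]
    - [-0.254,-0.083,-0.074,0]
    - [-0.254,-0.083,-0.074,0]
    - [-0.254,-0.083,-0.074,0]
    - [0,0,0,0]

```text
clock: 2.22
position: [0.4644, 0.2862, 0.3216]
orientation: [179.9, 0.3, 155.9]
ft_force: [-0.0, 0.2, 0.1]
gripper_width: 0.0857
grasp_force: 0.0
```

```bash
python3 - <<'E'
from h import *
obs()
p=cap('wrist','w1');print(p['xyz'],p['orientation'],p['fx'],p['k1'])
for q in ['block0','plate']: print(q,[(np.round(d['at'],3).tolist(),round(d['score'],2),proj(p,d['at']).round().tolist()) for d in optics.place_of(p,q)])
E
```

```text
t 2.22 [0.4644 0.2862 0.3216] [179.94   0.26 155.9 ] w 0.0857 f [-0.   0.2  0.1] q [ 26.   4.  69.  -0. 106. -40.]
[0.39413363 0.3180859  0.46489171] [ 1.62229660e+02 -7.71407548e-02  6.58675752e+01] 287.3186835357307 -0.028833725816732995
block0 [([0.354, 0.407, 0.042], 0.88, [[369.0, 56.0]]), ([0.573, 0.229, 0.013], 0.85, [[316.0, 235.0]]), ([0.432, 0.349, 0.038], 0.85, [[351.0, 129.0]]), ([0.419, 0.518, 0.044], 0.71, [[464.0, 68.0]]), ([0.546, 0.359, 0.019], 0.69, [[383.0, 192.0]]), ([0.407, 0.239, 0.015], 0.63, [[278.0, 143.0]])]
plate [([0.277, -0.212, 0.003], 0.87, [[10.0, 184.0]]), ([0.227, 0.28, 0.0], 0.63, [[248.0, 13.0]]), ([0.576, 0.055, -0.003], 0.61, [[232.0, 269.0]])]
```

View pics/w1.png

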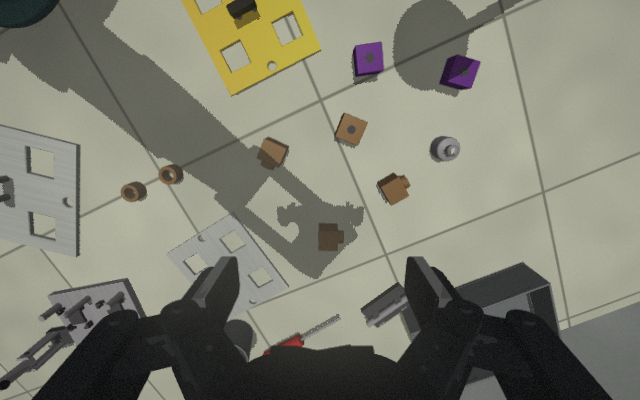

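```bash
cat >> h.py <<'E'
def block(p,X,c,h=None,r=0.04):
    "top face rect and offset of lower points"
    m=np.hypot(X[...,0]-c[0],X[...,1]-c[1])<r
    P=X[m]; P=P[P[:,2]>0.006]
    zt=np.percentile(P[:,2],90)
    t=P[P[:,2]>zt-0.006]; rc=cv2.minAreaRect((t[:,:2]*1000).astype(np.float32))
    ctr=np.array(rc[0])/1000; lo=P[(P[:,2]>0.012)&(P[:,2]<zt-0.007)]
    d=lo[:,:2]-ctr; a=np.radians(rc[2]); ax=np.array([[np.cos(a),np.sin(a)],[-np.sin(a),np.cos(a)]])
    e=d@ax.T; far=np.abs(e).max(1)>0.021
    print('block',np.round(c[:2],3),'ztop',round(np.median(t[:,2]),4),'ctr',ctr.round(4),'size',np.round(rc[1],1),'ang',round(rc[2],1),'n',len(t),'far n',far.sum(),'collar dir',(d[far].mean(0)/np.linalg.norm(d[far].mean(0))).round(2) if far.sum()>3 else None)
    return ctr,rc
E
python3 - <<'E'
from h import *
for n in('wrist','top','scene'):
    p=cap(n); X=cloud(p); print(n)
    for c in [(.405,.240),(.547,.360),(.572,.229),(.431,.347)]: block(p,X,c)
E
```

```text
wrist
block [0.405 0.24 ] ztop 0.4074 ctr [0.4327 0.247 ] size [42.7 15.4] ang 74.2 n 3015 far n 589 collar dir [-0.59 -0.81]
block [0.547 0.36 ] ztop 0.0369 ctr [0.5448 0.3748] size [36.4 32.3] ang 8.8 n 479 far n 31 collar dir [-0.27  0.96]
block [0.572 0.229] ztop 0.0368 ctr [0.5788 0.2472] size [31.2 35.9] ang 66.1 n 413 far n 0 collar dir None
block [0.431 0.347] ztop 0.4134 ctr [0.455  0.3179] size [21.  7.] ang 55.5 n 1886 far n 1902 collar dir [0.04 1.  ]
top
block [0.405 0.24 ] ztop 0.6674 ctr [0.4297 0.232 ] size [66.3 28.8] ang 60.7 n 290 far n 684 collar dir [-0.31  0.95]Traceback (most recent call last):
  File "<stdin>", line 4, in <module>
  File "h.py", line 48, in block
    zt=np.percentile(P[:,2],90)
    return _quantile_unchecked(
        a, q, axis, out, overwrite_input, method, keepdims, weights)
    return _ureduce(a,
                    func=_quantile_ureduce_func,
    ...<5 lines>...
                    overwrite_input=overwrite_input,
                    method=method)
    r = func(a, **kwargs)
    result = _quantile(arr,
                       quantiles=q,
    ...<2 lines>...
                       out=out,
                       weights=wgt)
    slices_having_nans = np.isnan(arr[-1, ...])
                                  ~~~^^^^^^^^^
IndexError: index -1 is out of bounds for axis 0 with size 0
```

```bash
sed -i 's/P=P\[P\[:,2\]>0.006\]/P=P[(P[:,2]>0.006)\&(P[:,2]<0.07)]/; s/    zt=np.perc/    if len(P)<30: print("few",c); return\n    zt=np.perc/' h.py
python3 - <<'E'
from h import *
for n in('wrist','scene'):
    p=cap(n); X=cloud(p); print(n)
    for c in [(.405,.240),(.547,.372),(.577,.242),(.431,.347)]: block(p,X,c)
E
```

```text
wrist
block [0.405 0.24 ] ztop 0.0367 ctr [0.4145 0.2274] size [36.1 32.3] ang 40.3 n 534 far n 24 collar dir [ 0.65 -0.76]
block [0.547 0.372] ztop 0.0367 ctr [0.5451 0.3751] size [36.6 32.4] ang 7.8 n 482 far n 44 collar dir [-0.26  0.97]
block [0.577 0.242] ztop 0.0368 ctr [0.579  0.2475] size [31.  36.4] ang 66.1 n 413 far n 29 collar dir [0.29 0.96]
block [0.431 0.347] ztop 0.043 ctr [0.4314 0.3477] size [36.2 34.9] ang 43.6 n 629 far n 0 collar dir None
scene
block [0.405 0.24 ] ztop 0.0343 ctr [0.4165 0.2272] size [37.6 31.7] ang 41.6 n 160 far n 3 collar dir None
block [0.547 0.372] ztop 0.0346 ctr [0.5467 0.3746] size [36.1 32.8] ang 8.6 n 266 far n 46 collar dir [-0.07  1.  ]
block [0.577 0.242] ztop 0.0344 ctr [0.5808 0.2473] size [33.4 35.9] ang 64.6 n 211 far n 48 collar dir [0.43 0.9 ]
block [0.431 0.347] ztop 0.0405 ctr [0.4325 0.3475] size [38.8 35. ] ang 45.1 n 239 far n 0 collar dir None
```

```bash
python3 - <<'E'
from h import *
obs();obs()
plan([(.5472,.3626,.10,187.8),(.5472,.3626,.006,187.8)])
E
```

```text
t 2.57 [0.4592 0.2907 0.3198] [-1.7998e+02 -4.0000e-02  1.5641e+02] w 0.0853 f [-0.4 -0.6  0.5] q [ 26.   4.  69.   0. 106. -40.]
t 2.57 [0.4592 0.2907 0.3198] [-1.7998e+02 -4.0000e-02  1.5641e+02] w 0.0853 f [-0.4 -0.6  0.5] q [ 26.   4.  69.   0. 106. -40.]
CALL [[-0.054,0.105,0.229,-0.856],[-0.061,0.101,0.229,-0.856],[-0.068,0.097,0.229,-0.856],[-0.074,0.092,0.229,-0.856],[-0.081,0.087,0.229,-0.856],[-0.086,0.081,0.229,-0.856],[-0.092,0.075,0.229,-0.856],[-0.097,0.069,0.229,-0.857],[0.0,-0.0,0.261,0.0],[0.0,-0.0,0.261,0.0],[0.0,-0.0,0.261,0.0]]
end [0.5472 0.3626 0.006 ] 187.8
```

arm_command:
  increments:
    - [-0.054,0.105,0.229,-0.856]
    - [-0.061,0.101,0.229,-0.856]
    - [-0.068,0.097,0.229,-0.856]
    - [-0.074,0.092,0.229,-0.856]
    - [-0.081,0.087,0.229,-0.856]
    - [-0.086,0.081,0.229,-0.856]
    - [-0.092,0.075,0.229,-0.856]
    - [-0.097,0.069,0.229,-0.857]
    - [0,0,0.261,0]
    - [0,0,0.261,0]
    - [0,0,0.261,0]
    - [0,0,0,0]

```text
clock: 3.57
position: [0.5423, 0.3597, -0.0025]
orientation: [-179.7, -0.9, -172.2]
ft_force: [-0.4, -1.5, -1.1]
gripper_width: 0.0855
grasp_force: 0.0
```

```bash
python3 - <<'E'
from h import *
obs()
p=cap('scene','s1'); X=cloud(p);obs()
block(p,X,(.546,.375))
im=cv2.imread('pics/s1.png')[200:360,300:500]; cv2.imwrite('pics/s1c.png',cv2.resize(im,None,fx=3,fy=3))
E
```

```text
t 3.57 [ 0.5423  0.3597 -0.0025] [-179.68   -0.86 -172.22] w 0.0855 f [-0.4 -1.5 -1.1] q [ 29.  26.  79.   0.  75. -69.]
t 3.62 [0.5442 0.3606 0.0013] [-179.79   -0.58 -172.23] w 0.0855 f [-0.5  0.7 -0. ] q [ 29.  26.  79.   0.  75. -69.]
block [0.546 0.375] ztop 0.0611 ctr [0.55   0.3826] size [23.7 65.5] ang 20.7 n 76 far n 70 collar dir [0.06 1.  ]
```

View pics/s1c.png

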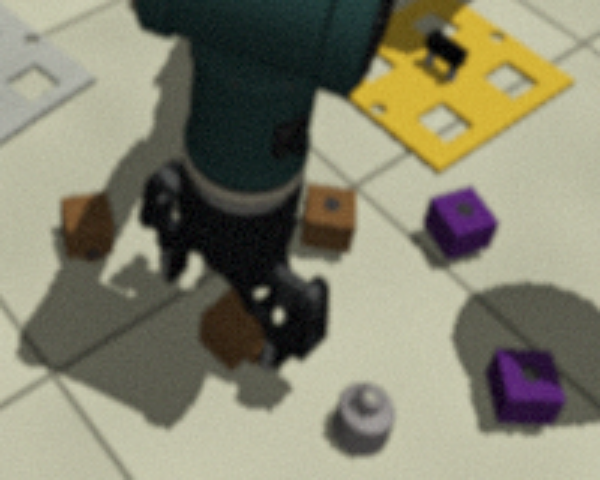

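arm_command:
  increments:
    - [0,-0.03,0,0]
    - [0,-0.048,-0.045,0]
    - [0,-0.048,-0.045,0]
    - [0,-0.048,-0.045,0]
    - [0,-0.048,-0.045,0]
    - [0,-0.048,-0.045,0]
    - [0,-0.048,-0.045,0]
    - [0,-0.048,-0.045,0]
    - [0,-0.04,-0.05,0]
    - [0,0,-0.08,0]
    - [0,0.15,-0.15,0]
    - [0,0.15,-0.15,0]

```text
clock: 4.62
position: [0.5498, 0.3481, 0.096]
orientation: [-180.0, -0.1, -172.4]
ft_force: [1.0, 0.7, -0.2]
gripper_width: 0.0855
grasp_force: 0.0
```

```bash
python3 - <<'E'
from h import *
obs()
p=cap('scene','s2'); X=cloud(p);obs()
block(p,X,(.55,.35),r=.045)
im=cv2.imread('pics/s2.png')[200:360,300:500]; cv2.imwrite('pics/s2c.png',cv2.resize(im,None,fx=3,fy=3))
E
```

```text
t 4.62 [0.5498 0.3481 0.096 ] [-1.7997e+02 -1.1000e-01 -1.7244e+02] w 0.0855 f [ 1.   0.7 -0.2] q [ 27.  21.  75.   0.  84. -70.]
t 4.67 [0.5511 0.3537 0.1016] [ 179.65    0.39 -172.23] w 0.0854 f [0.  4.  2.6] q [ 28.  21.  74.   0.  84. -70.]
block [0.55 0.35] ztop 0.0344 ctr [0.5477 0.3721] size [36.6 33.2] ang 6.7 n 264 far n 7 collar dir [0.02 1.  ]
```

View pics/s2c.png

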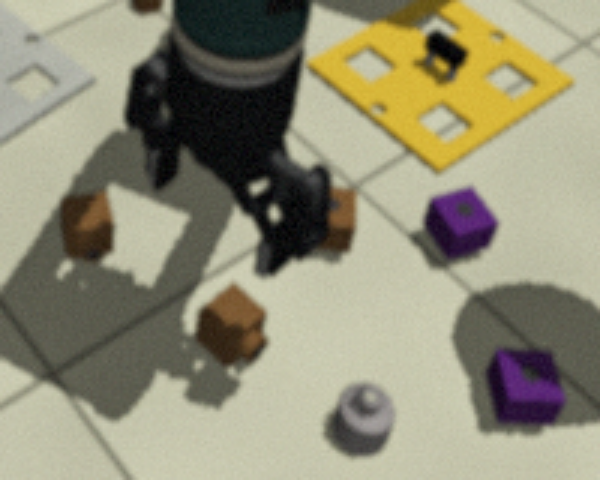

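```bash
python3 - <<'E'
from h import *
obs()
plan([(.5481,.3586,.05,187.6),(.5481,.3586,.0,187.6,.015)])
E
```

```text
t 4.67 [0.5511 0.3537 0.1016] [ 179.65    0.39 -172.23] w 0.0854 f [0.  4.  2.6] q [ 28.  21.  74.   0.  84. -70.]
CALL [[0.01,0.022,0.215,0.019],[0.009,0.022,0.215,0.019],[0.0,-0.0,0.104,-0.0],[0.0,-0.0,0.104,-0.0],[0.0,-0.0,0.104,-0.0],[0.0,-0.0,0.105,-0.0]]
end [ 0.5482  0.3586 -0.    ] -172.4
```

arm_command:
  increments:
    - [0,0,0.215,0]
    - [0,0,0.2,0]
    - [0,0,0.1,0]
    - [0,0,0.1,0]
    - [0,0,0.1,0]
    - [0,0,0.05,0]
    - [0,0,0,0]
    - [0,0,0,0]

```text
clock: 5.33
position: [0.5521, 0.3559, 0.011]
orientation: [179.2, 0.5, -172.2]
ft_force: [-6.1, 8.2, 15.9]
gripper_width: 0.0855
grasp_force: 8.9
```

```bash
python3 - <<'E'
from h import *
obs()
plan([(.5481,.3586,.0,187.6,.015)])
E
```

```text
t 5.33 [0.5521 0.3559 0.011 ] [ 179.23    0.53 -172.24] w 0.0855 f [-6.1  8.2 15.9] q [ 28.  25.  79.   1.  75. -70.]
CALL [[0.03,0.026,0.092,0.035]]
end [ 0.5481  0.3585 -0.    ] -172.4
```

arm_command:
  increments:
    - [0,0,-0.12,0]
    - [0,0,-0.12,0]
    - [0.03,0.05,0,0]
    - [0,0,0,0]
    - [0,0,0,0]

```text
clock: 5.75
position: [0.5452, 0.3546, 0.032]
orientation: [-180.0, -0.0, -172.3]
ft_force: [0.5, 0.2, 0.3]
gripper_width: 0.0857
grasp_force: 0.0
```

```bash
python3 - <<'E'
from h import *
obs()
p=cap('scene'); X=cloud(p)
block(p,X,(.55,.37),r=.045)
obs()
plan([(.5481,.3606,.0,187.6,.012)])
E
```

```text
t 5.75 [0.5452 0.3546 0.032 ] [-1.7999e+02 -5.0000e-02 -1.7229e+02] w 0.0857 f [0.5 0.2 0.3] q [ 28.  24.  79.   0.  78. -70.]
block [0.55 0.37] ztop 0.0602 ctr [0.5441 0.4075] size [ 9.  21.3] ang 58.8 n 57 far n 329 collar dir [ 0.23 -0.97]
t 5.8 [0.545  0.3542 0.0315] [-1.7996e+02 -1.0000e-01 -1.7230e+02] w 0.0856 f [ 0.  -0.8 -0.2] q [ 28.  24.  79.  -0.  78. -70.]
CALL [[-0.011,0.016,0.087,0.007],[-0.011,0.017,0.088,0.008],[-0.011,0.016,0.087,0.007]]
end [0.5481 0.3605 0.    ] -172.4
```

arm_command:
  increments:
    - [-0.033,0.052,0,0]
    - [0,0,0.087,0]
    - [0,0,0.087,0]
    - [0,0,0.087,0]
    - [0,0,0,0]
    - [0,0,0,0]

```text
clock: 6.3
position: [0.5475, 0.3603, -0.001]
orientation: [-179.9, -0.2, -172.3]
ft_force: [0.2, -0.0, 0.4]
gripper_width: 0.0856
grasp_force: 0.0
```

```bash
python3 - <<'E'
from h import *
obs()
E
```

```text
t 6.3 [ 0.5475  0.3603 -0.001 ] [-179.91   -0.23 -172.32] w 0.0856 f [ 0.2 -0.   0.4] q [ 28.  26.  79.  -0.  75. -69.]
```

arm_command:
  increments:
    - [0,-0.04,0,0]
    - [0,-0.042,-0.06,0]
    - [0,-0.042,-0.067,0]
    - [0,-0.055,-0.03,0]
    - [0,-0.055,-0.03,0]
    - [0,-0.055,-0.03,0]
    - [0,-0.05,-0.03,0]
    - [0,-0.05,-0.03,0]
    - [0,0,0,0]

```text
clock: 7.05
position: [0.5557, 0.3129, 0.0352]
orientation: [-179.9, 0.0, -172.4]
ft_force: [-0.0, 0.1, 0.0]
gripper_width: 0.0854
grasp_force: 0.0
```

```bash
python3 - <<'E'
from h import *
obs()
p=cap('scene','s3'); X=cloud(p)
block(p,X,(.55,.35),r=.045)
im=cv2.imread('pics/s3.png')[200:360,300:500]; cv2.imwrite('pics/s3c.png',cv2.resize(im,None,fx=3,fy=3))
E
```

```text
t 7.05 [0.5557 0.3129 0.0352] [-1.799e+02  4.000e-02 -1.724e+02] w 0.0854 f [-0.   0.1  0. ] q [ 24.  22.  80.  -0.  77. -73.]
block [0.55 0.35] ztop 0.0614 ctr [0.5548 0.3662] size [ 9.3 20.6] ang 59.3 n 47 far n 240 collar dir [ 0.1  -0.99]
```

View pics/s3c.png

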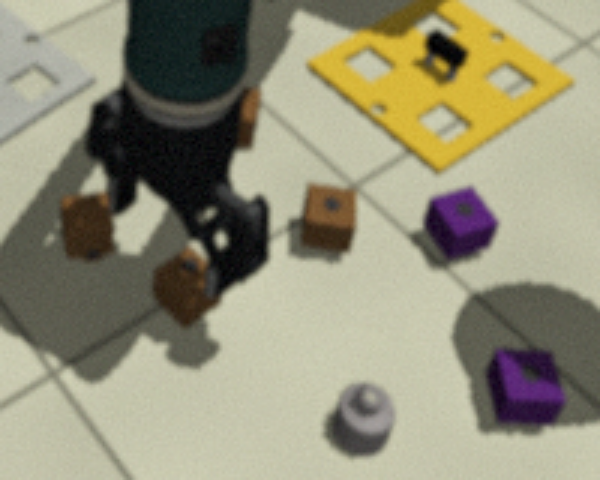

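arm_command:
  increments:
    - [0,0,-0.3,0]
    - [0,0,-0.3,0]
    - [0,0,-0.3,0]
    - [0,0,-0.3,0]
    - [0,0,0,0]
    - [0,0,0,0]

```text
clock: 7.6
position: [0.5565, 0.3154, 0.1819]
orientation: [179.9, 0.3, -172.3]
ft_force: [-0.4, 0.0, 0.1]
gripper_width: 0.0853
grasp_force: 0.0
```

```bash
python3 - <<'E'
from h import *
obs()
for n in('scene','wrist'):
    p=cap(n,'s4'+n); X=cloud(p)
    block(p,X,(.552,.325),r=.045)
E
```

```text
t 7.6 [0.5565 0.3154 0.1819] [ 179.92    0.35 -172.31] w 0.0853 f [-0.4  0.   0.1] q [ 24.  17.  70.  -0.  93. -73.]
block [0.552 0.325] ztop 0.0403 ctr [0.5519 0.3289] size [21.  21.6] ang 87.9 n 87 far n 0 collar dir None
block [0.552 0.325] ztop 0.0431 ctr [0.5501 0.3286] size [21.1 20.9] ang 51.9 n 363 far n 106 collar dir [-0.92 -0.39]
```

```bash
cat >> h.py <<'E'
def up(p,X,c,lo=.025,hi=.037,r=.03,base=0):
    "collar-up block: collar centre and body rectangle"
    m=np.hypot(X[...,0]-c[0],X[...,1]-c[1])<r
    P=X[m]; z=P[:,2]-base
    t=P[(z>.037)&(z<.048)]; b=P[(z>lo)&(z<.048)]
    rc=cv2.minAreaRect((b[:,:2]*1000).astype(np.float32)); ct=cv2.minAreaRect((t[:,:2]*1000).astype(np.float32))
    print('body',np.round(rc[0],1),np.round(rc[1],1),'ang',round(rc[2],1),'collar',np.round(ct[0],1),np.round(ct[1],1),'z',np.round([np.median(t[:,2]),np.median(b[b[:,2]-base<.037,2])],4))
def show(n,q,out,c,w=100,s=4):
    pass
E
python3 - <<'E'
from h import *
for n in('scene','wrist'):
    p=cap(n,'s5'+n); X=cloud(p)
    up(p,X,(.551,.3287))
    if n=='wrist':
        for c in [(.4145,.2274),(.579,.2475),(.431,.3475)]: block(p,X,c)
obs()
E
```

```text
body [552.4 329. ] [36.9 37.4] ang 3.3 collar [552.2 328.9] [20.8 20.5] z [0.0408 0.0305]
body [550.4 328.6] [36.1 36.2] ang 3.9 collar [550.2 328.5] [21.2 20. ] z [0.043  0.0329]
block [0.414 0.227] ztop 0.0369 ctr [0.4155 0.2272] size [37.1 32.3] ang 42.1 n 1679 far n 138 collar dir [ 0.72 -0.69]
block [0.579 0.248] ztop 0.0369 ctr [0.5792 0.2465] size [32.1 36.7] ang 65.1 n 1040 far n 94 collar dir [0.32 0.95]
block [0.431 0.348] ztop 0.043 ctr [0.4316 0.3476] size [36.2 36. ] ang 44.2 n 1764 far n 0 collar dir None
t 7.8 [0.5539 0.3143 0.1757] [-179.91   -0.28 -172.31] w 0.086 f [ 0.6 -0.4 -0.6] q [ 24.  17.  71.  -0.  93. -73.]
```

```bash
python3 - <<'E'
from h import *
plan([(.551,.3288,.06,183.9),(.551,.3288,.003,183.9,.02)])
E
```

```text
CALL [[0.002,0.031,0.241,0.207],[0.003,0.031,0.241,0.206],[0.003,0.03,0.241,0.207],[0.003,0.03,0.241,0.206],[0.0,0.0,0.158,0.0],[0.0,0.0,0.158,0.0],[0.0,0.0,0.159,0.0]]
end [0.551  0.3288 0.003 ] -176.1
```

arm_command:
  increments:
    - [0.002,0.031,0.241,0.207]
    - [0.003,0.031,0.241,0.206]
    - [0.003,0.03,0.241,0.207]
    - [0.003,0.03,0.241,0.206]
    - [0,0,0.158,0]
    - [0,0,0.158,0]
    - [0,0,0.1,0]
    - [0,0,0.058,0]
    - [0,0,0,0]
    - [0,0,0,0]

```text
clock: 8.63
position: [0.5522, 0.3293, 0.006]
orientation: [-180.0, -0.0, -176.1]
ft_force: [-1.2, 0.4, 1.1]
gripper_width: 0.0858
grasp_force: 0.0
```

arm_command:
  increments:
    - [0,0,0,0]
    - [0,0,0,0]
    - [0,0,0,0]
    - [0,0,0,0]
    - [0,0,0,0]
    - [0,0,0,0]
    - [0,0,0,0]
  jaw: 1

```text
clock: 9.22
position: [0.553, 0.3297, 0.0074]
orientation: [179.9, 0.1, -176.1]
ft_force: [0.1, 0.2, 4.6]
gripper_width: 0.0351
grasp_force: 62.2
```

```bash
python3 - <<'E'
from h import *
plan([(.553,.3297,.15,None),(.62,-.0,.24,176),(.66,-.25,.28,169)])
E
```

```text
CALL [[-0.0,0.0,-0.297,-0.0],[-0.0,0.0,-0.297,-0.0],[-0.0,0.0,-0.297,-0.0],[-0.0,0.0,-0.297,-0.0],[-0.037,-0.278,-0.075,0.172],[-0.041,-0.277,-0.075,0.172],[-0.045,-0.277,-0.075,0.172],[-0.048,-0.276,-0.075,0.173],[-0.052,-0.275,-0.075,0.172],[-0.056,-0.275,-0.075,0.173],[-0.06,-0.274,-0.075,0.172],[-0.064,-0.273,-0.075,0.173]]
CALL [[-0.067,-0.272,-0.075,0.172],[-0.071,-0.272,-0.075,0.173],[-0.06,-0.257,-0.042,0.191],[-0.064,-0.256,-0.042,0.191],[-0.068,-0.255,-0.042,0.191],[-0.071,-0.254,-0.041,0.191],[-0.075,-0.253,-0.042,0.191],[-0.079,-0.251,-0.041,0.191],[-0.083,-0.25,-0.042,0.19],[-0.087,-0.249,-0.041,0.191]]
end [ 0.66 -0.25  0.28] -191.0
```

arm_command:
  increments:
    - [0,0,-0.297,0]
    - [0,0,-0.297,0]
    - [0,0,-0.297,0]
    - [0,0,-0.297,0]
    - [-0.037,-0.278,-0.075,0.172]
    - [-0.041,-0.277,-0.075,0.172]
    - [-0.045,-0.277,-0.075,0.172]
    - [-0.048,-0.276,-0.075,0.173]
    - [-0.052,-0.275,-0.075,0.172]
    - [-0.056,-0.275,-0.075,0.173]
    - [-0.06,-0.274,-0.075,0.172]
    - [-0.064,-0.273,-0.075,0.173]

```text
clock: 10.22
position: [0.6051, 0.064, 0.2195]
orientation: [180.0, -0.2, 177.5]
ft_force: [1.1, -0.2, -2.2]
gripper_width: 0.0349
grasp_force: 61.5
```

arm_command:
  increments:
    - [-0.067,-0.272,-0.075,0.172]
    - [-0.071,-0.272,-0.075,0.173]
    - [-0.06,-0.257,-0.042,0.191]
    - [-0.064,-0.256,-0.042,0.191]
    - [-0.068,-0.255,-0.042,0.191]
    - [-0.071,-0.254,-0.041,0.191]
    - [-0.075,-0.253,-0.042,0.191]
    - [-0.079,-0.251,-0.041,0.191]
    - [-0.083,-0.25,-0.042,0.19]
    - [-0.087,-0.249,-0.041,0.191]
    - [0,0,0,0]
    - [0,0,0,0]

```text
clock: 11.22
position: [0.6586, -0.2525, 0.2761]
orientation: [179.9, -0.2, 168.8]
ft_force: [0.3, 1.9, -1.9]
gripper_width: 0.0349
grasp_force: 61.5
```

```bash
python3 - <<'E'
from h import *
obs()
for n in ('wrist','top','scene'):
    p=cap(n,'n1'+n); X=cloud(p)
    for q in ['pocket0','plate_seat','clamp_hinge','clamp_grip']: print(q,[(np.round(d['at'],4).tolist(),round(d['score'],2),proj(p,d['at']).round().tolist()) for d in optics.place_of(p,q)[:5]])
    m=(np.hypot(X[...,0]-.587,X[...,1]+.231)<.14)
    P=X[m]; s=P[(P[:,2]>.009)&(P[:,2]<.065)]
    b=P[(P[:,2]>.0115)&(P[:,2]<.019)]
    print(n,'base z',np.median(b[:,2]),cv2.minAreaRect((b[:,:2]*1000).astype(np.float32)),len(b))
    h,e=np.histogram(P[:,2],bins=np.arange(0,.09,.003)); print(h)
E
```

```text
t 11.22 [ 0.6586 -0.2525  0.2761] [179.93  -0.2  168.82] w 0.0349 f [ 0.3  1.9 -1.9] q [ -26.   26.   48.    0.  107. -104.]
pocket0 [([0.6315, -0.1971, 0.0199], 0.82, [[357.0, 145.0]]), ([0.5534, -0.1809, 0.0225], 0.78, [[360.0, 82.0]]), ([0.538, -0.2592, 0.0207], 0.78, [[298.0, 82.0]]), ([0.6212, -0.281, 0.0243], 0.6, [[295.0, 150.0]])]
plate_seat [([0.5907, -0.2285, 0.0555], 0.74, [[329.0, 119.0]])]
clamp_hinge [([0.5609, -0.3397, 0.0736], 0.56, [[230.0, 113.0]])]
clamp_grip [([0.5562, -0.3734, 0.145], 0.56, [[171.0, 115.0]]), ([0.7023, -0.0013, 0.0028], 0.36, [[494.0, 166.0]])]
wrist base z 0.01603741045740764 ((582.4927368164062, -250.36236572265625), (202.6781768798828, 189.8096160888672), 78.0041732788086) 14330
[12608   141     0     0  1562 12569  1385  1073   134   611    35    30
    32    36    36    41    32   117   246    13    17    20    58    58
    36    71    26   202    37]
pocket0 [([0.6414, -0.2005, 0.0179], 0.94, [[418.0, 159.0]]), ([0.6187, -0.2821, 0.0224], 0.81, [[444.0, 166.0]]), ([0.5473, -0.1839, 0.0251], 0.56, [[414.0, 187.0]]), ([0.5871, -0.2315, -0.000
[... 692 characters left out ...]
59.0]]), ([0.6362, -0.1967, 0.0169], 0.63, [[227.0, 182.0]]), ([0.6149, -0.287, 0.0193], 0.63, [[222.0, 164.0]]), ([0.518, 0.468, 0.0001], 0.49, [[419.0, 342.0]])]
plate_seat [([0.5835, -0.2281, 0.0572], 0.76, [[237.0, 160.0]])]
clamp_hinge [([0.5663, -0.3351, 0.0712], 0.73, [[227.0, 138.0]]), ([0.5551, -0.1799, 0.021], 0.54, [[254.0, 174.0]])]
clamp_grip [([0.551, -0.3771, 0.1413], 0.47, [[222.0, 112.0]])]
scene base z 0.013662072081986887 ((583.7642822265625, -252.02969360351562), (210.62974548339844, 189.5216064453125), 78.1258316040039) 1527
[ 195   49   60  300 1008  297  199   70   95   21   18   24   26   21
   27   22   24   35   12   10    6   10   15    9   10   10   16   10
    4]
```

View pics/n1wrist.png

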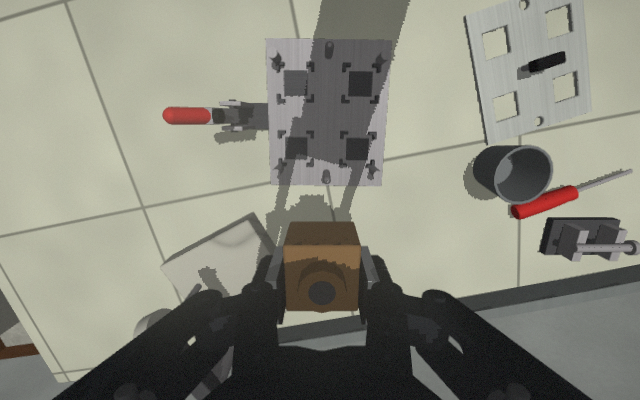

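```bash
python3 - <<'E'
from h import *
obs()
p=cap('wrist'); X=cloud(p)
m=(np.hypot(X[...,0]-.587,X[...,1]+.231)<.14); P=X[m]
b=P[(P[:,2]>.0115)&(P[:,2]<.019)]; 
c=np.array([.587,-.231])
for it in range(4):
    a=np.radians(-12.); Rm=np.array([[np.cos(a),np.sin(a)],[-np.sin(a),np.cos(a)]])
    q=(b[:,:2]-c)@Rm.T; q=q[q[:,1]>-.083]
    rc=cv2.minAreaRect((q*1000).astype(np.float32)); 
    xs=np.percentile(q[:,0],[.2,99.8]); ys=np.percentile(q[:,1],[.2,99.8]); d=np.array([xs.mean(),ys[1]-.08]); c=c+Rm.T@d
print('base',c,xs,ys,rc)
# rests + pins + walls
from scipy.optimize import minimize
t=P[(P[:,2]>.0535)&(P[:,2]<.062)]; print('rest z',np.median(t[:,2]),len(t))
q=(t[:,:2]-c)@Rm.T
for sx in(-1,1):
  for sy in(-1,1):
    k=q[np.hypot(q[:,0]-sx*.071,q[:,1]-sy*.066)<.012]; print(sx,sy,len(k),(k.mean(0)*1000).round(1) if len(k) else None)
for sx in(-1,1):
    k=P[(P[:,2]>.0615)&(P[:,2]<.08)]; k=(k[:,:2]-c)@Rm.T; k=k[np.hypot(k[:,0]-sx*.076,k[:,1])<.014]; print('pin',sx,len(k),(k.mean(0)*1000).round(1) if len(k) else None)
w=P[(P[:,2]>.0235)&(P[:,2]<.030)]; w=(w[:,:2]-c)@Rm.T
for sx in(-1,1):
  for sy in(-1,1):
    k=w[np.abs(w-[sx*.042,sy*.042]).max(1)<.03]; rc=cv2.minAreaRect((k*1000).astype(np.float32)); print('walls',sx,sy,len(k),np.round(rc[0],1),np.round(rc[1],1),round(rc[2],1),np.percentile(k*1000,[1,99],axis=0).mean(0).round(1))
# block in grip
g=X[(X[...,2]>.24)&(X[...,2]<.34)&(np.hypot(X[...,0]-.6586,X[...,1]+.2525)<.05)]
print('grip pts',len(g)); h,e=np.histogram(g[:,2],bins=np.arange(.24,.34,.005));print(h)
E
```

```text
t 11.97 [ 0.6591 -0.2504  0.2786] [180.   0. 169.] w 0.035 f [ 0.8  0.2 -1.7] q [ -25.   26.   48.    0.  107. -104.]
base [ 0.58671934 -0.23027981] [-0.09437171  0.09437171] [-0.08157137  0.08      ] ((-0.13177490234375, -1.1574859619140625), (163.6797332763672, 190.18582153320312), 89.92671203613281)
rest z 0.05472685415090289 329
-1 -1 86 [-70.6 -65.4]
-1 1 77 [-70.5  66.1]
1 -1 59 [ 70.9 -65.5]
1 1 63 [70.7 66.1]
pin -1 69 [-74.4   0.2]
pin 1 44 [74.9  0. ]
walls -1 -1 186 [-42.8 -43.1] [50.5 49.9] 0.5 [-42.1 -42.1]
walls -1 1 206 [-44.2  43.6] [50.8 54. ] 89.9 [-43.4  42.4]
walls 1 -1 168 [ 43.3 -43.3] [50.  52.2] 88.7 [ 42.3 -42.4]
walls 1 1 158 [44.6 43.1] [49.8 53. ] 89.8 [43.7 41.9]
grip pts 16345
[   0    0    0    0    0    0   68  213  251  375  482  534 3268  880
 2031  911  517 1032 2065 3718]
```

```bash
cat >> h.py <<'E'
def grip(X,yaw,tcp):
    "block held collar up: collar/body in tool axes (mm) relative to the TCP"
    a=np.radians(yaw); T=R.from_euler('xyz',[180,0,yaw],degrees=True).as_matrix()
    q=((X.reshape(-1,3)-np.array(tcp))@T)*1000
    q=q[(np.abs(q[:,0])<30)&(np.abs(q[:,1])<15)&(q[:,2]<0)&(q[:,2]>-60)]
    h,e=np.histogram(q[:,2],bins=np.arange(-60,0,2)); print(dict(zip(e[:-1].astype(int).tolist(),h.tolist())))
    return q
E
python3 - <<'E'
from h import *
obs()
p=cap('wrist'); X=cloud(p); o=robot.get_obs(); print(o['position'])
q=grip(X,o['orientation'][2],o['position'])
for lo,hi in((-42,-34),(-34,-22)):
    k=q[(q[:,2]>lo)&(q[:,2]<hi)]; print(lo,hi,len(k),np.percentile(k,[1,50,99],axis=0).round(1).tolist())
E
```

```text
t 12.02 [ 0.6591 -0.2504  0.2786] [1.80e+02 1.00e-02 1.69e+02] w 0.0347 f [ 0.4 -0.1 -2. ] q [ -25.   26.   48.    0.  107. -104.]
[ 0.65911859 -0.25044862  0.27857464]
{-60: 0, -58: 0, -56: 0, -54: 0, -52: 0, -50: 0, -48: 0, -46: 0, -44: 0, -42: 0, -40: 0, -38: 455, -36: 1204, -34: 114, -32: 99, -30: 95, -28: 529, -26: 1794, -24: 126, -22: 122, -20: 112, -18: 102, -16: 106, -14: 107, -12: 91, -10: 88, -8: 92, -6: 86, -4: 76}
-42 -34 1659 [[-7.7, -9.4, -37.1], [3.0, 0.2, -35.7], [12.8, 10.3, -34.2]]
-34 -22 2757 [[-14.8, -14.8, -33.7], [12.2, -0.7, -25.6], [20.4, 14.8, -22.5]]
```

```bash
python3 - <<'E'
from h import *
obs()
plan([(.5393,-.2636,.12,168),(.5393,-.2636,.06,168),(.5393,-.2636,.0275,168,.011)])
E
```

```text
t 12.07 [ 0.6591 -0.2504  0.2786] [179.99   0.   169.  ] w 0.0348 f [-0.2  0.6 -2.3] q [ -25.   26.   48.    0.  107. -104.]
CALL [[0.16,-0.05,0.22,0.036],[0.16,-0.05,0.22,0.036],[0.159,-0.051,0.22,0.036],[0.159,-0.051,0.22,0.036],[0.16,-0.051,0.221,0.037],[0.159,-0.052,0.22,0.036],[0.0,-0.0,0.25,0.0],[0.0,-0.0,0.25,0.0],[0.0,-0.0,0.09,0.0],[0.0,-0.0,0.091,0.0],[0.0,-0.0,0.09,0.0]]
end [ 0.5393 -0.2636  0.0275] 168.0
```

arm_command:
  increments:
    - [0.16,-0.05,0.22,0.036]
    - [0.16,-0.05,0.22,0.036]
    - [0.159,-0.051,0.22,0.036]
    - [0.159,-0.051,0.22,0.036]
    - [0.16,-0.051,0.221,0.037]
    - [0.159,-0.052,0.22,0.036]
    - [0,0,0.25,0]
    - [0,0,0.2,0]
    - [0,0,0.05,0]
    - [0,0,0,0]
    - [0,0,0,0]

```text
clock: 12.98
position: [0.54, -0.2639, 0.0611]
orientation: [-180.0, 0.1, 168.0]
ft_force: [0.2, -0.2, -1.2]
gripper_width: 0.0347
grasp_force: 61.4
```

```bash
python3 - <<'E'
from h import *
p=cap('wrist'); obs(); plan([(.5393,-.2636,.0275,168,.011)])
E
```

```text
t 13.03 [ 0.5408 -0.2643  0.0623] [-179.93    0.21  168.01] w 0.0349 f [-0.3 -0.  -1.4] q [ -31.   16.   85.    0.   79. -109.]
CALL [[0.003,0.001,0.073,0.001],[0.004,0.001,0.072,0.001],[0.003,0.001,0.073,0.0],[0.004,0.0,0.072,0.001]]
end [ 0.5393 -0.2636  0.0275] 168.0
```

arm_command:
  increments:
    - [0.004,0.001,0.07,0]
    - [0,0,0.07,0]
    - [0,0,0.07,0]
    - [0,0,0.06,0]
    - [0,0,0,0]
    - [0,0,0,0]
    - [0,0,0,0]

```text
clock: 13.62
position: [0.5387, -0.2632, 0.0271]
orientation: [180.0, -0.0, 168.0]
ft_force: [-1.1, 0.3, -3.1]
gripper_width: 0.0349
grasp_force: 62.4
```

```bash
python3 - <<'E'
from h import *
p=cap('wrist'); obs()
E
```

```text
t 13.67 [ 0.5387 -0.2632  0.0271] [ 1.7998e+02 -4.0000e-02  1.6800e+02] w 0.0347 f [-0.9 -0.3 -2.4] q [ -31.   18.   87.    0.   75. -109.]
```

arm_command:
  increments:
    - [0,0,0.012,0]
    - [0,0,0,0]

```text
clock: 13.83
position: [0.5388, -0.2633, 0.0271]
orientation: [180.0, -0.0, 168.0]
ft_force: [-2.6, -0.4, 2.9]
gripper_width: 0.0347
grasp_force: 62.8
```

arm_command:
  increments:
    - [0,0,0,0]
    - [0,0,0,0]
    - [0,0,0,0]
    - [0,0,0,0]
    - [0,0,0,0]
    - [0,0,-0.15,0]
    - [0,0,-0.3,0]
    - [0,0,-0.3,0]
    - [0,0,-0.3,0]
    - [0,0,0,0]
  jaw: 0

```text
clock: 14.67
position: [0.5429, -0.2657, 0.1623]
orientation: [-179.7, 0.9, 168.0]
ft_force: [0.1, -1.7, 1.7]
gripper_width: 0.0853
grasp_force: 0.0
```

```bash
python3 - <<'E'
from h import *
obs()
for n in('wrist','scene'):
    p=cap(n); X=cloud(p); up(p,X,(.5369,-.2627),base=.02)
plan([(.5393,-.2,.22,200),(.60,.0,.22,245),(.570,.235,.12,245.1),(.570,.235,.06,245.1)])
E
```

```text
t 14.67 [ 0.5429 -0.2657  0.1623] [-179.68    0.93  168.01] w 0.0853 f [ 0.1 -1.7  1.7] q [ -31.   12.   78.    0.   89. -109.]
body [ 536.3 -262.5] [35.6 36.3] ang 78.9 collar [ 536.2 -262.4] [20.9 21. ] z [0.063  0.0529]
body [ 538.7 -260. ] [37.  35.8] ang 78.2 collar [ 537.7 -260.9] [21.  18.3] z [0.06 0.05]
CALL [[0.015,0.065,-0.067,-0.872],[0.01,0.066,-0.068,-0.873],[0.006,0.067,-0.067,-0.872],[0.001,0.067,-0.068,-0.873],[-0.004,0.067,-0.067,-0.872],[-0.008,0.066,-0.068,-0.873],[-0.013,0.065,-0.067,-0.872],[-0.018,0.064,-0.068,-0.873],[-0.095,0.127,0.0,-0.892],[-0.104,0.12,0.0,-0.893],[-0.112,0.112,0.0,-0.892],[-0.12,0.103,0.0,-0.893]]
CALL [[-0.127,0.095,0.0,-0.892],[-0.133,0.085,0.0,-0.893],[-0.139,0.076,0.0,-0.892],[-0.144,0.066,0.0,-0.893],[-0.148,0.055,0.0,-0.892],[-0.152,0.044,0.0,-0.893],[-0.155,0.034,0.0,-0.892],[-0.209,0.132,0.104,-0.003],[-0.209,0.132,0.104,-0.003],[-0.209,0.132,0.104,-0.003],[-0.209,0.131,0.104,-0.003],[-0.208,0.131,0.104,-0.003]]
CALL [[-0.209,0.132,0.104,-0.002],[-0.209,0.131,0.105,-0.003],[-0.208,0.132,0.104,-0.002],[-0.0,-0.0,0.25,-0.0],[-0.0,-0.0,0.25,-0.0]]
end [0.5699 0.235  0.0601] 245.1
```

```bash
python3 - <<'E'
from h import *
plan([(.60,.0,.2,160),(.5741,.2356,.13,155.1)])
E
```

```text
CALL [[-0.004,0.282,-0.047,0.218],[0.001,0.282,-0.047,0.218],[0.006,0.282,-0.047,0.218],[0.011,0.282,-0.046,0.219],[0.016,0.282,-0.047,0.218],[0.021,0.281,-0.046,0.219],[0.026,0.281,-0.047,0.218],[0.031,0.28,-0.046,0.219],[0.125,0.253,0.083,0.153],[0.128,0.252,0.083,0.153],[0.131,0.25,0.083,0.153],[0.134,0.248,0.084,0.152]]
CALL [[0.137,0.247,0.083,0.153],[0.14,0.245,0.084,0.152],[0.143,0.243,0.083,0.153]]
end [0.5741 0.2356 0.13  ] 155.1
```

arm_command:
  increments:
    - [-0.004,0.282,-0.047,0.218]
    - [0.001,0.282,-0.047,0.218]
    - [0.006,0.282,-0.047,0.218]
    - [0.011,0.282,-0.046,0.219]
    - [0.016,0.282,-0.047,0.218]
    - [0.021,0.281,-0.046,0.219]
    - [0.026,0.281,-0.047,0.218]
    - [0.031,0.28,-0.046,0.219]
    - [0.125,0.253,0.083,0.153]
    - [0.128,0.252,0.083,0.153]
    - [0.131,0.25,0.083,0.153]
    - [0.134,0.248,0.084,0.152]

```text
clock: 15.77
position: [0.5825, 0.1369, 0.1542]
orientation: [-179.9, -0.2, 157.2]
ft_force: [-0.1, -0.4, -0.2]
gripper_width: 0.0855
grasp_force: 0.0
```

arm_command:
  increments:
    - [0.137,0.247,0.083,0.153]
    - [0.14,0.245,0.084,0.152]
    - [0.143,0.243,0.083,0.153]
    - [0,0,0,0]
    - [0,0,0,0]
    - [0,0,0,0]

```text
clock: 16.27
position: [0.5721, 0.2359, 0.1253]
orientation: [-179.9, -0.1, 155.1]
ft_force: [-0.2, -0.5, 0.6]
gripper_width: 0.0857
grasp_force: 0.0
```

```bash
python3 - <<'E'
from h import *
p=cap('wrist'); X=cloud(p); obs(); block(p,X,(.579,.2465))
p=cap('scene'); X=cloud(p)
for c in [(.4145,.2274),(.579,.2475),(.431,.3475)]: block(p,X,c)
plan([(.5741,.2356,.05,155.1),(.5741,.2356,.0,155.1,.013)])
E
```

```text
t 16.32 [0.5727 0.2354 0.1261] [-1.7992e+02 -4.0000e-02  1.5506e+02] w 0.0857 f [-0.6 -0.1  0.9] q [ 17.  16.  78.  -0.  86. -48.]
block [0.579 0.246] ztop 0.0369 ctr [0.5795 0.247 ] size [31.6 36.6] ang 64.9 n 1532 far n 118 collar dir [0.33 0.94]
block [0.414 0.227] ztop 0.0342 ctr [0.4164 0.2269] size [39.1 31.7] ang 40.3 n 159 far n 16 collar dir [ 0.8  -0.61]
block [0.579 0.248] ztop 0.0343 ctr [0.5807 0.2467] size [34.2 36. ] ang 65.0 n 213 far n 49 collar dir [0.42 0.91]
block [0.431 0.348] ztop 0.0405 ctr [0.4331 0.3483] size [37.8 35. ] ang 45.8 n 238 far n 0 collar dir None
CALL [[-0.002,0.002,0.213,-0.006],[-0.002,0.002,0.213,-0.006],[-0.003,0.003,0.213,-0.007],[0.0,-0.0,0.104,0.0],[0.0,-0.0,0.104,0.0],[0.0,-0.0,0.105,0.0],[0.0,-0.0,0.104,0.0]]
end [0.5742 0.2356 0.    ] 155.1
```

arm_command:
  increments:
    - [-0.007,0.013,0.21,0]
    - [0,0,0.213,0]
    - [0,0,0.21,0]
    - [0,0,0.11,0]
    - [0,0,0.105,0]
    - [0,0,0.105,0]
    - [0,0,0.1,0]
    - [0,0,0,0]
    - [0,0,0,0]
    - [0,0,0,0]

```text
clock: 17.2
position: [0.5751, 0.2377, 0.0017]
orientation: [179.9, 0.1, 155.1]
ft_force: [0.6, -1.4, 0.4]
gripper_width: 0.0852
grasp_force: 0.0
```

arm_command:
  increments:
    - [0,-0.04,0,0]
    - [0,-0.042,-0.06,0]
    - [0,-0.042,-0.067,0]
    - [0,-0.055,-0.03,0]
    - [0,-0.055,-0.03,0]
    - [0,-0.055,-0.03,0]
    - [0,-0.05,-0.03,0]
    - [0,-0.05,-0.03,0]
    - [0,0,0,0]
    - [0,0,-0.3,0]
    - [0,0,-0.3,0]
    - [0,0,-0.3,0]

```text
clock: 18.2
position: [0.553, 0.1942, 0.1408]
orientation: [-179.8, -0.2, 155.1]
ft_force: [1.9, 0.8, 0.2]
gripper_width: 0.0856
grasp_force: 0.0
```

```bash
python3 - <<'E'
from h import *
obs()
p=cap('scene'); X=cloud(p); block(p,X,(.56,.21),r=.05)
p=cap('wrist'); X=cloud(p); obs(); block(p,X,(.56,.21),r=.05); up(p,X,(.56,.21),r=.05)
E
```

```text
t 18.2 [0.553  0.1942 0.1408] [-179.77   -0.23  155.07] w 0.0856 f [1.9 0.8 0.2] q [ 14.  12.  81.  -0.  87. -51.]
block [0.56 0.21] ztop 0.0401 ctr [0.5631 0.2096] size [21.  20.7] ang 56.1 n 70 far n 0 collar dir None
t 18.3 [0.5581 0.1956 0.1492] [179.58   0.57 155.08] w 0.0851 f [ 1.8 -0.7  1.2] q [ 14.  11.  81.  -0.  87. -51.]
block [0.56 0.21] ztop 0.043 ctr [0.5615 0.2093] size [20.9 20.5] ang 22.3 n 440 far n 127 collar dir [-0.89  0.46]
body [561.8 209.1] [36.1 36.2] ang 64.0 collar [561.5 209.3] [20.9 20.5] z [0.043  0.0328]
```

```bash
python3 - <<'E'
from h import *
for i in range(2):
    p=cap('wrist'); X=cloud(p)
up(p,X,(.5615,.2093)); obs()
plan([(.5617,.2092,.05,154),(.5617,.2092,.004,154,.015)])
E
```

```text
body [561.5 209.2] [36.1 35.9] ang 64.8 collar [561.6 209.1] [21.  21.2] z [0.043  0.0329]
t 18.4 [0.5549 0.1949 0.1426] [1.7997e+02 7.0000e-02 1.5508e+02] w 0.0857 f [ 0.4 -1.2 -0.5] q [ 14.  12.  81.  -0.  87. -51.]
CALL [[-0.0,0.044,0.257,0.079],[-0.0,0.044,0.258,0.079],[-0.0,0.044,0.257,0.078],[-0.0,0.0,0.096,0.0],[-0.0,0.0,0.096,0.0],[-0.0,0.0,0.096,0.0],[-0.0,0.0,0.095,0.0]]
end [0.5616 0.2092 0.004 ] 154.0
```

arm_command:
  increments:
    - [0,0.044,0.257,0.079]
    - [0,0.044,0.258,0.079]
    - [0,0.044,0.257,0.04]
    - [0,0,0.096,0]
    - [0,0,0.096,0]
    - [0,0,0.096,0]
    - [0,0,0.095,0]
    - [0,0,0,0]
    - [0,0,0,0]
    - [0,0,0,0]

```text
clock: 19.23
position: [0.5623, 0.2096, 0.0047]
orientation: [179.9, 0.1, 154.2]
ft_force: [0.4, 0.3, -1.1]
gripper_width: 0.0852
grasp_force: 0.0
```

arm_command:
  increments:
    - [0,0,0,0]
    - [0,0,0,0]
    - [0,0,0,0]
    - [0,0,0,0]
    - [0,0,0,0]
    - [0,0,0,0]
    - [0,0,0,0]
  jaw: 1

```text
clock: 19.82
position: [0.5619, 0.2096, 0.0041]
orientation: [179.9, 0.1, 154.2]
ft_force: [1.0, -0.1, 3.7]
gripper_width: 0.0352
grasp_force: 61.8
```

```bash
python3 - <<'E'
from h import *
p=cap('wrist'); obs()
plan([(.5617,.2092,.15,None),(.60,.0,.22,160),(.635,-.17,.25,167)])
E
```

```text
t 19.87 [0.5619 0.2096 0.0041] [1.7994e+02 7.0000e-02 1.5419e+02] w 0.035 f [0.1 0.  3.1] q [ 15.  20.  88.   0.  72. -49.]
CALL [[0.0,-0.001,-0.243,-0.0],[0.0,-0.001,-0.243,-0.0],[0.0,-0.001,-0.243,-0.0],[0.0,-0.0,-0.243,-0.0],[0.0,-0.001,-0.244,-0.0],[-0.149,-0.204,-0.083,-0.181],[-0.147,-0.207,-0.083,-0.181],[-0.143,-0.209,-0.083,-0.181],[-0.141,-0.211,-0.084,-0.181],[-0.137,-0.212,-0.083,-0.181],[-0.134,-0.214,-0.084,-0.181],[-0.132,-0.217,-0.083,-0.182]]
CALL [[-0.152,-0.246,-0.05,-0.305],[-0.145,-0.25,-0.05,-0.305],[-0.14,-0.253,-0.05,-0.306],[-0.133,-0.257,-0.05,-0.305],[-0.127,-0.26,-0.05,-0.306]]
end [ 0.635 -0.17   0.25 ] 167.0
```

```bash
python3 - <<'E'
from h import *
plan([(.5619,.2096,.15,None),(.61,.0,.2,161),(.6215,-.281,.14,168)])
E
```

```text
CALL [[0.0,-0.0,-0.243,-0.0],[0.0,-0.0,-0.243,-0.0],[0.0,-0.0,-0.243,-0.0],[0.0,-0.0,-0.243,-0.0],[0.0,-0.0,-0.244,-0.0],[-0.16,-0.2,-0.059,-0.212],[-0.157,-0.202,-0.06,-0.212],[-0.153,-0.205,-0.059,-0.212],[-0.15,-0.208,-0.06,-0.212],[-0.146,-0.21,-0.059,-0.213],[-0.143,-0.213,-0.06,-0.212],[-0.139,-0.215,-0.059,-0.213]]
CALL [[-0.107,-0.273,0.062,-0.191],[-0.102,-0.274,0.063,-0.191],[-0.098,-0.276,0.062,-0.191],[-0.094,-0.277,0.063,-0.191],[-0.09,-0.279,0.062,-0.191],[-0.085,-0.28,0.063,-0.191],[-0.081,-0.282,0.062,-0.19],[-0.078,-0.283,0.063,-0.191]]
end [ 0.6215 -0.2811  0.1399] 168.0
```

arm_command:
  increments:
    - [0,0,-0.243,0]
    - [0,0,-0.243,0]
    - [0,0,-0.243,0]
    - [0,0,-0.243,0]
    - [0,0,-0.244,0]
    - [-0.16,-0.2,-0.059,-0.212]
    - [-0.157,-0.202,-0.06,-0.212]
    - [-0.153,-0.205,-0.059,-0.212]
    - [-0.15,-0.208,-0.06,-0.212]
    - [-0.146,-0.21,-0.059,-0.213]
    - [-0.143,-0.213,-0.06,-0.212]
    - [-0.139,-0.215,-0.059,-0.213]

```text
clock: 20.87
position: [0.6088, -0.0016, 0.1979]
orientation: [-180.0, -0.2, 161.1]
ft_force: [-0.1, 0.2, -2.1]
gripper_width: 0.0353
grasp_force: 61.2
```

arm_command:
  increments:
    - [-0.107,-0.273,0.062,-0.191]
    - [-0.102,-0.274,0.063,-0.191]
    - [-0.098,-0.276,0.062,-0.191]
    - [-0.094,-0.277,0.063,-0.191]
    - [-0.09,-0.279,0.062,-0.191]
    - [-0.085,-0.28,0.063,-0.191]
    - [-0.081,-0.282,0.062,-0.19]
    - [-0.078,-0.283,0.063,-0.191]
    - [0,0,0,0]
    - [0,0,0,0]
    - [0,0,0,0]

```text
clock: 21.78
position: [0.6203, -0.2807, 0.1375]
orientation: [179.9, -0.2, 168.0]
ft_force: [-0.3, -0.0, -2.1]
gripper_width: 0.035
grasp_force: 61.3
```

```bash
cat >> h.py <<'E'
def place(pk):
    "TCP to set the held block in pocket (nest mm); prints the rows down to just above the floor"
    cap('wrist'); p=cap('wrist'); X=cloud(p); o=robot.get_obs(); obs(); yaw=o['orientation'][2]
    q=grip(X,yaw,o['position'])
    t=q[(q[:,2]>-42)&(q[:,2]<-33)]; top=np.median(t[:,2]); t=t[np.abs(t[:,2]-top)<2]
    off=np.percentile(t,[1,99],axis=0).mean(0); print('collar offset',off.round(1),'top',top)
    a=np.radians(-12); c=np.array([.5867,-.2303])+np.array([[np.cos(a),-np.sin(a)],[np.sin(a),np.cos(a)]])@np.array(pk)/1000
    T=R.from_euler('xyz',[180,0,168],degrees=True).as_matrix()
    xy=c-(T[:2,:2]@off[:2])/1000; z=.020+(42+top)/1000*-1+.001+.001
    z=.020+(42+top)/1000+.0005
    print('pocket',c.round(4),'tcp',xy.round(4),z)
    plan([(*xy,.07,168,.025),(*xy,z,168,.009)])
E
python3 - <<'E'
from h import *
place((42,-42))
E
```

```text
t 21.88 [ 0.6211 -0.2798  0.139 ] [ 1.7995e+02 -3.0000e-02  1.6808e+02] w 0.0349 f [-0.6  0.2 -1.8] q [ -29.   24.   66.    0.   90. -107.]
{-60: 0, -58: 0, -56: 0, -54: 0, -52: 0, -50: 0, -48: 0, -46: 0, -44: 0, -42: 5, -40: 1261, -38: 486, -36: 126, -34: 101, -32: 117, -30: 1621, -28: 754, -26: 131, -24: 135, -22: 125, -20: 107, -18: 117, -16: 101, -14: 107, -12: 96, -10: 100, -8: 90, -6: 83, -4: 84}
collar offset [ -0.4   0.  -38.1] top -38.303399002171474
pocket [ 0.619  -0.2801] tcp [ 0.6187 -0.28  ] 0.024196600997828527
CALL [[0.006,-0.002,0.192,0.006],[0.006,-0.002,0.191,0.006],[0.007,-0.002,0.192,0.005],[-0.0,0.0,0.064,0.0],[-0.0,0.0,0.063,0.0],[-0.0,0.0,0.064,0.0],[-0.0,0.0,0.063,0.0],[-0.0,0.0,0.064,0.0],[-0.0,0.0,0.063,0.0]]
end [ 0.6187 -0.2801  0.0242] 168.0
```

arm_command:
  increments:
    - [0.006,-0.002,0.192,0.006]
    - [0.006,-0.002,0.191,0.006]
    - [0.007,-0.002,0.192,0]
    - [0,0,0.064,0]
    - [0,0,0.063,0]
    - [0,0,0.064,0]
    - [0,0,0.063,0]
    - [0,0,0.064,0]
    - [0,0,0.053,0]
    - [0,0,0,0]
    - [0,0,0,0]
    - [0,0,0,0]

```text
clock: 22.88
position: [0.6188, -0.2817, 0.0261]
orientation: [-180.0, 0.0, 167.9]
ft_force: [-0.2, -0.1, -1.3]
gripper_width: 0.0352
grasp_force: 61.5
```

arm_command:
  increments:
    - [0,0,0,0]
    - [0,0,0,0]
    - [0,0,0,0]
    - [0,0,0,0]
    - [0,0,0,0]
    - [0,0,-0.15,0]
    - [0,0,-0.3,0]
    - [0,0,-0.3,0]
    - [0,0,-0.3,0]
    - [0,0,0,0]
  jaw: 0

```text
clock: 23.72
position: [0.6224, -0.2836, 0.1629]
orientation: [-179.7, 1.0, 167.9]
ft_force: [1.0, -0.6, 2.0]
gripper_width: 0.0851
grasp_force: 0.0
```

```bash
python3 - <<'E'
from h import *
cap('wrist')
for n in('wrist','scene'):
    p=cap(n); X=cloud(p); up(p,X,(.6190,-.2801),base=.02); up(p,X,(.5369,-.2627),base=.02)
for c in [(.4145,.2274),(.431,.3475)]: block(p,X,c)
obs()
E
```

```text
body [ 619.2 -281.3] [36.1 35.9] ang 77.6 collar [ 619.1 -281.2] [21.  20.8] z [0.0631 0.0529]
body [ 537.  -262.4] [36.  36.1] ang 78.4 collar [ 537.2 -262.5] [21.2 20.9] z [0.0632 0.0531]
body [ 621.8 -278.4] [39.1 35.4] ang 76.9 collar [ 621.8 -282.1] [16.9 18.8] z [0.0603 0.0502]
body [ 538.4 -261.6] [38.3 36. ] ang 79.4 collar [ 540.1 -261.9] [19.1 22.7] z [0.0602 0.0502]
block [0.414 0.227] ztop 0.0341 ctr [0.4164 0.227 ] size [37.6 31.8] ang 41.6 n 159 far n 16 collar dir [ 0.81 -0.59]
block [0.431 0.348] ztop 0.0406 ctr [0.4326 0.3477] size [37.4 35.1] ang 44.8 n 239 far n 0 collar dir None
t 23.87 [ 0.6188 -0.2816  0.1524] [-1.7998e+02  9.0000e-02  1.6794e+02] w 0.0854 f [-0.1  0.6 -0.3] q [ -29.   23.   66.    0.   91. -107.]
```

```bash
python3 - <<'E'
from h import *
plan([(.55,.0,.2,195),(.4072,.2366,.12,221.5)])
E
```

```text
CALL [[0.117,0.242,-0.044,-0.656],[0.104,0.247,-0.044,-0.656],[0.091,0.253,-0.044,-0.656],[0.077,0.257,-0.044,-0.656],[0.064,0.261,-0.044,-0.656],[0.05,0.263,-0.044,-0.656],[0.036,0.266,-0.044,-0.656],[0.022,0.267,-0.044,-0.656],[0.008,0.268,-0.045,-0.655],[0.08,0.277,0.083,-0.723],[0.064,0.281,0.083,-0.723],[0.047,0.284,0.084,-0.723]]
CALL [[0.031,0.286,0.083,-0.722],[0.014,0.287,0.084,-0.723],[-0.002,0.288,0.083,-0.722],[-0.019,0.287,0.084,-0.723],[-0.035,0.286,0.083,-0.722]]
end [0.4072 0.2366 0.12  ] 221.5
```

arm_command:
  increments:
    - [0.117,0.242,-0.044,-0.656]
    - [0.104,0.247,-0.044,-0.656]
    - [0.091,0.253,-0.044,-0.656]
    - [0.077,0.257,-0.044,-0.656]
    - [0.064,0.261,-0.044,-0.656]
    - [0.05,0.263,-0.044,-0.656]
    - [0.036,0.266,-0.044,-0.656]
    - [0.022,0.267,-0.044,-0.656]
    - [0.008,0.268,-0.045,-0.655]
    - [0.08,0.277,0.083,-0.723]
    - [0.064,0.281,0.083,-0.723]
    - [0.047,0.284,0.084,-0.723]

```text
clock: 24.87
position: [0.4942, 0.0901, 0.1667]
orientation: [179.9, -0.2, -154.9]
ft_force: [-0.2, -0.6, 0.7]
gripper_width: 0.0854
grasp_force: 0.0
```

arm_command:
  increments:
    - [0.031,0.286,0.083,-0.722]
    - [0.014,0.287,0.084,-0.723]
    - [-0.002,0.288,0.083,-0.722]
    - [-0.019,0.287,0.084,-0.723]
    - [-0.035,0.286,0.083,-0.722]
    - [0,0,0,0]
    - [0,0,0,0]
    - [0,0,0,0]

```text
clock: 25.53
position: [0.4064, 0.2361, 0.1179]
orientation: [180.0, -0.2, -138.5]
ft_force: [-0.4, 0.2, 0.2]
gripper_width: 0.0857
grasp_force: 0.0
```

```bash
python3 - <<'E'
from h import *
p=cap('wrist'); X=cloud(p); block(p,X,(.4155,.227)); block(p,X,(.4316,.3476))
obs()
p=cap('scene'); X=cloud(p); block(p,X,(.4155,.227))
E
```

```text
block [0.416 0.227] ztop 0.0369 ctr [0.4149 0.2265] size [36.1 32.1] ang 40.8 n 1631 far n 132 collar dir [ 0.57 -0.82]
block [0.432 0.348] ztop 0.0431 ctr [0.4316 0.347 ] size [37.1 35. ] ang 44.0 n 1251 far n 0 collar dir None
t 25.58 [0.4072 0.2358 0.1186] [-1.7999e+02 -8.0000e-02 -1.3857e+02] w 0.0854 f [-0.1  0.6  0.2] q [  23.   -2.   99.   -0.   83. -108.]
block [0.416 0.227] ztop 0.0341 ctr [0.4166 0.2273] size [39.7 31.7] ang 42.1 n 159 far n 19 collar dir [ 0.78 -0.62]
```

arm_command:
  increments:
    - [0,-0.008,0.2,0.15]
    - [0,0,0.2,0]
    - [0,0,0.18,0]
    - [0,0,0.1,0]
    - [0,0,0.1,0]
    - [0,0,0.1,0]
    - [0,0,0.1,0]
    - [0,0,0,0]
    - [0,0,0,0]
    - [0,0,0,0]

```text
clock: 26.47
position: [0.4087, 0.2356, 0.0025]
orientation: [-180.0, 0.1, -139.3]
ft_force: [-0.1, -0.3, -0.3]
gripper_width: 0.0857
grasp_force: 0.0
```

arm_command:
  increments:
    - [0,0.04,0,0]
    - [0,0.042,-0.06,0]
    - [0,0.042,-0.067,0]
    - [0,0.055,-0.03,0]
    - [0,0.055,-0.03,0]
    - [0,0.055,-0.03,0]
    - [0,0.05,-0.03,0]
    - [0,0.05,-0.03,0]
    - [0,0,0,0]
    - [0,0,-0.3,0]
    - [0,0,-0.3,0]
    - [0,0,-0.3,0]

```text
clock: 27.47
position: [0.3755, 0.271, 0.1424]
orientation: [179.9, -0.2, -139.2]
ft_force: [0.7, -0.0, 0.2]
gripper_width: 0.085
grasp_force: 0.0
```

```bash
python3 - <<'E'
from h import *
p=cap('scene'); X=cloud(p); block(p,X,(.387,.258),r=.05);cap('wrist'); cap('wrist')
p=cap('wrist'); X=cloud(p); obs(); up(p,X,(.387,.258),r=.05); block(p,X,(.387,.258),r=.05)
E
```

```text
block [0.387 0.258] ztop 0.0399 ctr [0.3894 0.2596] size [20.  19.1] ang 47.6 n 59 far n 1 collar dir None
t 27.67 [0.3772 0.2717 0.1434] [ 1.7999e+02  9.0000e-02 -1.3918e+02] w 0.085 f [-0.5 -0.9 -0.3] q [  29.   -4.   98.    0.   86. -102.]
body [386.7 258.5] [36.3 36. ] ang 42.2 collar [386.5 258.5] [21.1 20.9] z [0.0429 0.0329]
block [0.387 0.258] ztop 0.0429 ctr [0.3865 0.2585] size [21.1 20.9] ang 87.0 n 458 far n 136 collar dir [-0.66 -0.75]
```

```bash
python3 - <<'E'
from h import *
plan([(.3867,.2585,.05,222.2),(.3867,.2585,.004,222.2,.015)])
E
```

```text
CALL [[0.004,-0.045,0.259,-0.1],[0.004,-0.045,0.26,-0.1],[0.005,-0.045,0.259,-0.101],[0.0,0.0,0.096,0.0],[0.0,0.0,0.096,0.0],[0.0,0.0,0.096,0.0],[0.0,0.0,0.096,0.0]]
end [0.3867 0.2585 0.0039] -137.8
```

arm_command:
  increments:
    - [0.004,-0.045,0.259,-0.1]
    - [0.004,-0.045,0.26,-0.1]
    - [0.005,-0.045,0.259,-0.1]
    - [0,0,0.096,0]
    - [0,0,0.096,0]
    - [0,0,0.096,0]
    - [0,0,0.09,0]
    - [0,0,0,0]
    - [0,0,0,0]
    - [0,0,0,0]

```text
clock: 28.5
position: [0.3865, 0.2581, 0.004]
orientation: [180.0, -0.0, -137.8]
ft_force: [-0.5, -0.7, -0.2]
gripper_width: 0.0854
grasp_force: 0.0
```

arm_command:
  increments:
    - [0,0,0,0]
    - [0,0,0,0]
    - [0,0,0,0]
    - [0,0,0,0]
    - [0,0,0,0]
    - [0,0,0,0]
    - [0,0,0,0]
  jaw: 1

```text
clock: 29.08
position: [0.3872, 0.2584, 0.0049]
orientation: [-180.0, 0.1, -137.8]
ft_force: [0.5, 0.2, 4.0]
gripper_width: 0.0349
grasp_force: 61.8
```

```bash
python3 - <<'E'
from h import *
p=cap('wrist'); obs()
plan([(.3867,.2585,.15,None),(.55,.0,.22,193),(.5543,-.1805,.15,168)])
E
```

```text
t 29.13 [0.3872 0.2584 0.0049] [-1.7998e+02  9.0000e-02 -1.3781e+02] w 0.0354 f [-0.4  0.9  4.2] q [  27.    4.  107.    0.   69. -105.]
CALL [[0.001,0.001,-0.242,-0.0],[0.0,0.001,-0.242,-0.0],[0.001,0.0,-0.242,-0.0],[0.0,0.001,-0.241,-0.0],[0.001,0.0,-0.242,-0.0],[0.049,-0.279,-0.065,0.708],[0.033,-0.281,-0.065,0.707],[0.017,-0.283,-0.065,0.708],[0.001,-0.283,-0.065,0.707],[-0.015,-0.283,-0.065,0.708],[-0.031,-0.281,-0.065,0.707],[-0.047,-0.279,-0.064,0.708]]
CALL [[-0.063,-0.276,-0.065,0.707],[-0.079,-0.272,-0.064,0.708],[0.051,-0.246,0.097,0.909],[0.033,-0.248,0.097,0.909],[0.014,-0.25,0.097,0.909],[-0.004,-0.251,0.097,0.909],[-0.022,-0.25,0.098,0.909],[-0.04,-0.247,0.097,0.909]]
end [ 0.5543 -0.1805  0.15  ] -192.0
```

arm_command:
  increments:
    - [0,0,-0.242,0]
    - [0,0,-0.242,0]
    - [0,0,-0.242,0]
    - [0,0,-0.242,0]
    - [0,0,-0.242,0]
    - [0.049,-0.279,-0.065,0.708]
    - [0.033,-0.281,-0.065,0.707]
    - [0.017,-0.283,-0.065,0.708]
    - [0.001,-0.283,-0.065,0.707]
    - [-0.015,-0.283,-0.065,0.708]
    - [-0.031,-0.281,-0.065,0.707]
    - [-0.047,-0.279,-0.064,0.708]

```text
clock: 30.13
position: [0.5134, 0.0554, 0.2028]
orientation: [179.9, -0.1, -160.7]
ft_force: [0.6, 0.7, -2.1]
gripper_width: 0.0347
grasp_force: 61.2
```

arm_command:
  increments:
    - [-0.063,-0.276,-0.065,0.707]
    - [-0.079,-0.272,-0.064,0.708]
    - [0.051,-0.246,0.097,0.909]
    - [0.033,-0.248,0.097,0.909]
    - [0.014,-0.25,0.097,0.909]
    - [-0.004,-0.251,0.097,0.909]
    - [-0.022,-0.25,0.098,0.909]
    - [-0.04,-0.247,0.097,0.909]
    - [0,0,0,0]
    - [0,0,0,0]
    - [0,0,0,0]

```text
clock: 31.05
position: [0.5537, -0.1804, 0.1482]
orientation: [179.9, -0.1, 168.0]
ft_force: [0.8, -0.0, -1.7]
gripper_width: 0.0353
grasp_force: 61.3
```

```bash
python3 - <<'E'
from h import *
place((-42,42))
E
```

```text
t 31.15 [ 0.5544 -0.1798  0.1495] [1.7997e+02 1.0000e-02 1.6809e+02] w 0.0351 f [ 0.1 -0.3 -2.4] q [ -24.   11.   81.    0.   88. -102.]
{-60: 0, -58: 0, -56: 0, -54: 0, -52: 0, -50: 0, -48: 0, -46: 0, -44: 0, -42: 0, -40: 435, -38: 1260, -36: 132, -34: 100, -32: 100, -30: 505, -28: 1851, -26: 156, -24: 120, -22: 118, -20: 112, -18: 109, -16: 106, -14: 110, -12: 95, -10: 93, -8: 97, -6: 83, -4: 87}
collar offset [  0.4   0.2 -37.4] top -37.53854322069092
pocket [ 0.5544 -0.1805] tcp [ 0.5547 -0.1807] 0.024961456779309082
CALL [[-0.001,-0.002,0.166,0.005],[-0.001,-0.002,0.166,0.005],[-0.001,-0.001,0.165,0.005],[-0.001,-0.002,0.166,0.004],[-0.0,0.0,0.075,0.0],[-0.0,0.0,0.075,0.0],[-0.0,0.0,0.075,0.0],[-0.0,0.0,0.075,0.0],[-0.0,0.0,0.075,0.0]]
end [ 0.5547 -0.1808  0.025 ] 168.0
```

arm_command:
  increments:
    - [-0.001,-0.002,0.166,0.005]
    - [-0.001,-0.002,0.166,0.005]
    - [-0.001,-0.001,0.165,0.005]
    - [-0.001,-0.002,0.166,0.004]
    - [0,0,0.075,0]
    - [0,0,0.075,0]
    - [0,0,0.075,0]
    - [0,0,0.075,0]
    - [0,0,0.065,0]
    - [0,0,0,0]
    - [0,0,0,0]
    - [0,0,0,0]

```text
clock: 32.15
position: [0.5547, -0.1819, 0.0263]
orientation: [-180.0, 0.0, 167.9]
ft_force: [-0.1, 1.2, -1.9]
gripper_width: 0.0352
grasp_force: 61.3
```

arm_command:
  increments:
    - [0,0,0,0]
    - [0,0,0,0]
    - [0,0,0,0]
    - [0,0,0,0]
    - [0,0,0,0]
    - [0,0,-0.15,0]
    - [0,0,-0.3,0]
    - [0,0,-0.3,0]
    - [0,0,-0.3,0]
    - [0,0,0,0]
  jaw: 0

```text
clock: 32.98
position: [0.5588, -0.1836, 0.1621]
orientation: [-179.8, 1.0, 167.9]
ft_force: [1.5, 0.6, 2.0]
gripper_width: 0.0852
grasp_force: 0.0
```

```bash
python3 - <<'E'
from h import *
cap('wrist')
p=cap('wrist'); X=cloud(p); up(p,X,(.5543,-.1805),base=.02)
p=cap('scene'); X=cloud(p); block(p,X,(.431,.3475))
for c in [(.6190,-.2801),(.5369,-.2627),(.5543,-.1805)]: up(p,X,c,base=.02)
for n in('scene','top'):
    p=cap(n); print([(np.round(d['at'],4).tolist(),round(d['score'],2)) for d in optics.place_of(p,'plate')[:5]])
obs()
E
```

```text
body [ 554.  -181.3] [36.  35.3] ang 78.2 collar [ 554.2 -181.5] [20.7 21.3] z [0.063  0.0529]
block [0.431 0.348] ztop 0.0404 ctr [0.4326 0.3477] size [37.3 35. ] ang 45.3 n 239 far n 0 collar dir None
body [ 622.9 -277.9] [37.7 35.6] ang 77.0 collar [ 623.  -276.7] [22.7 17.6] z [0.0602 0.0497]
body [ 535.2 -259.3] [35.8 43.5] ang 77.9 collar [ 538.4 -260.1] [19.1 18.8] z [0.0597 0.0498]
body [ 557.2 -180. ] [37.3 35.7] ang 81.0 collar [ 555.8 -181.3] [20.2 17.6] z [0.06   0.0503]
[([0.2264, 0.2766, -0.0004], 0.66), ([0.571, 0.0563, 0.0009], 0.59), ([0.5193, 0.466, -0.0009], 0.24)]
[([0.5716, 0.0528, -0.0059], 0.85), ([0.2268, 0.2743, -0.0021], 0.66)]
t 33.33 [ 0.5535 -0.1813  0.1498] [179.95  -0.23 167.91] w 0.0856 f [-0.7  0.2  0.3] q [ -24.   11.   81.    0.   88. -102.]
```

```bash
python3 - <<'E'
from h import *
plan([(.52,.1,.2,195),(.4467,.3320,.12,224.5)])
E
```

```text
CALL [[0.095,0.279,-0.052,-0.739],[0.079,0.284,-0.052,-0.739],[0.062,0.289,-0.052,-0.739],[0.045,0.292,-0.053,-0.739],[0.027,0.294,-0.052,-0.738],[0.01,0.295,-0.053,-0.739],[-0.007,0.295,-0.052,-0.738],[-0.025,0.294,-0.053,-0.739],[0.011,0.253,0.083,-0.804],[-0.005,0.253,0.083,-0.805],[-0.021,0.253,0.083,-0.804],[-0.038,0.251,0.084,-0.805]]
CALL [[-0.054,0.248,0.083,-0.804],[-0.069,0.244,0.084,-0.805],[-0.085,0.238,0.083,-0.804],[-0.1,0.233,0.084,-0.805]]
end [0.4467 0.332  0.12  ] 224.5
```

arm_command:
  increments:
    - [0.095,0.279,-0.052,-0.739]
    - [0.079,0.284,-0.052,-0.739]
    - [0.062,0.289,-0.052,-0.739]
    - [0.045,0.292,-0.053,-0.739]
    - [0.027,0.294,-0.052,-0.738]
    - [0.01,0.295,-0.053,-0.739]
    - [-0.007,0.295,-0.052,-0.738]
    - [-0.025,0.294,-0.053,-0.739]
    - [0.011,0.253,0.083,-0.804]
    - [-0.005,0.253,0.083,-0.805]
    - [-0.021,0.253,0.083,-0.804]
    - [-0.038,0.251,0.084,-0.805]

```text
clock: 34.33
position: [0.4832, 0.2168, 0.1606]
orientation: [180.0, -0.1, -150.1]
ft_force: [0.7, -0.6, -0.2]
gripper_width: 0.0854
grasp_force: 0.0
```

arm_command:
  increments:
    - [-0.054,0.248,0.083,-0.804]
    - [-0.069,0.244,0.084,-0.805]
    - [-0.085,0.238,0.083,-0.804]
    - [-0.1,0.233,0.084,-0.805]
    - [0,0,0,0]
    - [0,0,0,0]
    - [0,0,0,0]

```text
clock: 34.92
position: [0.4475, 0.3311, 0.1213]
orientation: [-180.0, -0.1, -135.5]
ft_force: [0.0, -0.0, -0.0]
gripper_width: 0.0851
grasp_force: 0.0
```

```bash
python3 - <<'E'
from h import *
cap('wrist'); p=cap('wrist'); X=cloud(p); block(p,X,(.4316,.3473)); obs()
E
```

```text
block [0.432 0.347] ztop 0.043 ctr [0.4311 0.3475] size [36.2 35.9] ang 44.8 n 1872 far n 0 collar dir None
t 35.02 [0.4483 0.3306 0.1224] [-179.97    0.   -135.6 ] w 0.0853 f [-0.   0.2  0.9] q [  31.    9.   87.   -0.   84. -104.]
```

arm_command:
  increments:
    - [0,0.022,0.2,0]
    - [0,0,0.2,0]
    - [0,0,0.2,0]
    - [0,0,0.1,0]
    - [0,0,0.1,0]
    - [0,0,0.095,0]
    - [0,0,0,0]
    - [0,0,0,0]
    - [0,0,0,0]

```text
clock: 35.77
position: [0.4468, 0.3339, 0.0161]
orientation: [-180.0, 0.1, -135.5]
ft_force: [0.4, 0.3, 0.1]
gripper_width: 0.0859
grasp_force: 0.0
```

arm_command:
  increments:
    - [0,-0.04,0,0]
    - [0,-0.055,-0.015,0]
    - [0,-0.055,-0.015,0]
    - [0,-0.055,-0.015,0]
    - [0,-0.055,-0.015,0]
    - [0,-0.055,-0.015,0]
    - [0,-0.055,-0.015,0]
    - [0,-0.055,-0.015,0]
    - [0,0,0,0]
    - [0,0,-0.3,0]
    - [0,0,-0.3,0]
    - [0,0,-0.3,0]

```text
clock: 36.77
position: [0.4808, 0.2967, 0.1356]
orientation: [179.9, -0.1, -135.5]
ft_force: [0.7, 0.3, 0.3]
gripper_width: 0.0854
grasp_force: 0.0
```

```bash
python3 - <<'E'
from h import *
p=cap('scene'); X=cloud(p); block(p,X,(.46,.32),r=.05);cap('wrist'); cap('wrist')
p=cap('wrist','d1'); X=cloud(p); obs(); block(p,X,(.46,.32),r=.05)
E
```

```text
block [0.46 0.32] ztop 0.0345 ctr [0.462 0.317] size [38.6 31.2] ang 46.6 n 202 far n 22 collar dir [-0.54  0.84]
t 36.97 [0.4824 0.2976 0.1372] [-179.94    0.2  -135.49] w 0.0858 f [-0.8  0.7 -0.5] q [  26.    9.   85.    0.   86. -109.]
block [0.46 0.32] ztop 0.0369 ctr [0.4606 0.3175] size [36.1 31.8] ang 45.1 n 1397 far n 113 collar dir [-0.77  0.64]
```

arm_command:
  increments:
    - [0.011,0.154,0.1,-0.13]
    - [0,0,0.25,0]
    - [0,0,0.2,0]
    - [0,0,0.2,0]
    - [0,0,0.1,0]
    - [0,0,0.1,0]
    - [0,0,0.1,0]
    - [0,0,0.08,0]
    - [0,0,0,0]
    - [0,0,0,0]
    - [0,0,0,0]

```text
clock: 37.88
position: [0.4686, 0.3098, 0.0009]
orientation: [-180.0, 0.1, -134.9]
ft_force: [0.3, 0.5, -0.1]
gripper_width: 0.0854
grasp_force: 0.0
```

arm_command:
  increments:
    - [0,-0.04,0,0]
    - [0,-0.042,-0.06,0]
    - [0,-0.042,-0.067,0]
    - [0,-0.055,-0.03,0]
    - [0,-0.055,-0.03,0]
    - [0,-0.055,-0.03,0]
    - [0,-0.05,-0.03,0]
    - [0,-0.05,-0.03,0]
    - [0,0,0,0]
    - [0,0,-0.3,0]
    - [0,0,-0.3,0]
    - [0,0,-0.3,0]

```text
clock: 38.88
position: [0.5, 0.2755, 0.1406]
orientation: [179.9, -0.2, -134.9]
ft_force: [1.6, 0.4, 0.6]
gripper_width: 0.0854
grasp_force: 0.0
```

```bash
python3 - <<'E'
from h import *
p=cap('scene'); X=cloud(p); block(p,X,(.488,.29),r=.05);cap('wrist'); cap('wrist')
p=cap('wrist'); X=cloud(p); obs(); block(p,X,(.488,.29),r=.05); up(p,X,(.488,.29),r=.05)
E
```

```text
block [0.488 0.29 ] ztop 0.0401 ctr [0.4927 0.2869] size [21.7 18.1] ang 51.8 n 76 far n 0 collar dir None
t 39.08 [0.5016 0.2765 0.1423] [-1.7992e+02  1.5000e-01 -1.3491e+02] w 0.0856 f [ 0.   0.2 -0.6] q [  23.   10.   83.   -0.   87. -112.]
block [0.488 0.29 ] ztop 0.0431 ctr [0.491  0.2864] size [21.  20.7] ang 89.9 n 459 far n 131 collar dir [-0.61 -0.79]
body [490.9 286.7] [35.9 35.4] ang 44.7 collar [491.  286.4] [21.  20.7] z [0.0431 0.0329]
```

```bash
python3 - <<'E'
from h import *
plan([(.491,.2866,.05,224.7),(.491,.2866,.004,224.7,.015)])
print('then'); plan([(.491,.2866,.15,None),(.59,.03,.22,195),(.6365,-.1979,.15,168)],(.491,.2866,.004,224.7))
E
```

```text
CALL [[0.001,0.041,0.257,0.028],[0.001,0.041,0.256,0.028],[0.001,0.04,0.257,0.028],[-0.0,0.0,0.096,0.0],[-0.0,0.0,0.096,0.0],[-0.0,0.0,0.095,0.0],[-0.0,0.0,0.096,0.0]]
end [0.491  0.2866 0.004 ] -135.3
then
CALL [[0.0,0.0,-0.243,-0.0],[0.0,0.0,-0.243,-0.0],[0.0,0.0,-0.244,-0.0],[0.0,0.0,-0.243,-0.0],[0.0,0.0,-0.244,-0.0],[0.115,-0.263,-0.073,0.81],[0.097,-0.269,-0.073,0.81],[0.08,-0.275,-0.073,0.81],[0.062,-0.28,-0.073,0.81],[0.044,-0.283,-0.073,0.81],[0.025,-0.285,-0.073,0.81],[0.006,-0.287,-0.073,0.81]]
CALL [[-0.012,-0.286,-0.072,0.81],[0.017,-0.276,0.083,0.841],[-0.002,-0.277,0.083,0.842],[-0.02,-0.276,0.083,0.841],[-0.039,-0.274,0.084,0.842],[-0.058,-0.271,0.083,0.841],[-0.075,-0.267,0.084,0.842],[-0.094,-0.261,0.083,0.841]]
end [ 0.6365 -0.198   0.15  ] 168.0
```

arm_command:
  increments:
    - [0.001,0.041,0.257,0.028]
    - [0.001,0.041,0.256,0.028]
    - [0.001,0.04,0.257,0.028]
    - [0,0,0.096,0]
    - [0,0,0.096,0]
    - [0,0,0.095,0]
    - [0,0,0.092,0]
    - [0,0,0,0]
    - [0,0,0,0]
    - [0,0,0,0]

```text
clock: 39.92
position: [0.4913, 0.2868, 0.0045]
orientation: [-180.0, 0.1, -135.3]
ft_force: [0.4, -0.4, 1.0]
gripper_width: 0.0851
grasp_force: 0.0
```

arm_command:
  increments:
    - [0,0,0,0]
    - [0,0,0,0]
    - [0,0,0,0]
    - [0,0,0,0]
    - [0,0,0,0]
    - [0,0,0,0]
    - [0,0,0,0]
  jaw: 1

```text
clock: 40.5
position: [0.4908, 0.2868, 0.004]
orientation: [-180.0, 0.1, -135.3]
ft_force: [-0.1, 0.2, 3.2]
gripper_width: 0.0348
grasp_force: 61.8
```

arm_command:
  increments:
    - [0,0,-0.243,0]
    - [0,0,-0.243,0]
    - [0,0,-0.244,0]
    - [0,0,-0.243,0]
    - [0,0,-0.244,0]
    - [0.115,-0.263,-0.073,0.81]
    - [0.097,-0.269,-0.073,0.81]
    - [0.08,-0.275,-0.073,0.81]
    - [0.062,-0.28,-0.073,0.81]
    - [0.044,-0.283,-0.073,0.81]
    - [0.025,-0.285,-0.073,0.81]
    - [0.006,-0.287,-0.073,0.81]

```text
clock: 41.5
position: [0.5765, 0.0604, 0.2096]
orientation: [179.9, -0.1, -161.5]
ft_force: [0.3, 1.3, -1.7]
gripper_width: 0.0353
grasp_force: 61.1
```

arm_command:
  increments:
    - [-0.012,-0.286,-0.072,0.81]
    - [0.017,-0.276,0.083,0.841]
    - [-0.002,-0.277,0.083,0.842]
    - [-0.02,-0.276,0.083,0.841]
    - [-0.039,-0.274,0.084,0.842]
    - [-0.058,-0.271,0.083,0.841]
    - [-0.075,-0.267,0.084,0.842]
    - [-0.094,-0.261,0.083,0.841]
    - [0,0,0,0]
    - [0,0,0,0]
    - [0,0,0,0]

```text
clock: 42.42
position: [0.6352, -0.1976, 0.1478]
orientation: [179.9, -0.2, 168.0]
ft_force: [-0.5, 0.6, -1.2]
gripper_width: 0.0349
grasp_force: 61.2
```

```bash
python3 - <<'E'
from h import *
place((42,42))
E
```

```text
t 42.52 [ 0.6358 -0.1968  0.1493] [ 1.7997e+02 -1.0000e-02  1.6810e+02] w 0.0349 f [ 0.3 -0.3 -2.3] q [ -22.   21.   68.    0.   90. -100.]
{-60: 0, -58: 0, -56: 0, -54: 0, -52: 0, -50: 0, -48: 0, -46: 0, -44: 0, -42: 7, -40: 1327, -38: 438, -36: 123, -34: 111, -32: 95, -30: 1758, -28: 644, -26: 133, -24: 121, -22: 120, -20: 118, -18: 101, -16: 115, -14: 108, -12: 92, -10: 98, -8: 86, -6: 95, -4: 80}
collar offset [ -0.2   0.1 -38.2] top -38.38427115161594
pocket [ 0.6365 -0.198 ] tcp [ 0.6363 -0.198 ] 0.02411572884838406
CALL [[-0.001,-0.002,0.165,0.006],[-0.002,-0.002,0.165,0.006],[-0.001,-0.002,0.166,0.005],[-0.002,-0.003,0.165,0.006],[0.0,0.0,0.064,-0.0],[0.0,0.0,0.064,-0.0],[0.0,0.0,0.064,-0.0],[0.0,0.0,0.063,-0.0],[0.0,0.0,0.064,-0.0],[0.0,0.0,0.063,-0.0]]
end [ 0.6363 -0.198   0.0242] 168.0
```

arm_command:
  increments:
    - [-0.001,0,0.165,0.006]
    - [-0.002,0,0.165,0.006]
    - [-0.001,0,0.166,0]
    - [-0.002,0,0.165,0]
    - [0,0,0.064,0]
    - [0,0,0.064,0]
    - [0,0,0.064,0]
    - [0,0,0.063,0]
    - [0,0,0.064,0]
    - [0,0,0.053,0]
    - [0,0,0,0]
    - [0,0,0,0]

```text
clock: 43.52
position: [0.6366, -0.1983, 0.0253]
orientation: [180.0, 0.0, 167.9]
ft_force: [-0.1, 0.0, -2.2]
gripper_width: 0.0352
grasp_force: 61.3
```

arm_command:
  increments:
    - [0,0,0,0]
    - [0,0,0,0]
    - [0,0,0,0]
    - [0,0,0,0]
    - [0,0,0,0]
    - [0,0,-0.15,0]
    - [0,0,-0.3,0]
    - [0,0,-0.3,0]
    - [0,0,-0.3,0]
    - [0,0,-0.3,0]
    - [0,0,0,0]
    - [0,0,0,0]
  jaw: 0

```text
clock: 44.52
position: [0.6382, -0.1989, 0.1922]
orientation: [-179.9, 0.5, 168.0]
ft_force: [-0.2, -0.4, -0.8]
gripper_width: 0.0854
grasp_force: 0.0
```

```bash
python3 - <<'E'
from h import *
p=cap('wrist','nest4'); X=cloud(p)
for c in [(.6365,-.198),(.6190,-.2801),(.5369,-.2627),(.5543,-.1805)]: up(p,X,c,base=.02)
obs()
Z=X[(np.hypot(X[...,0]-.572,X[...,1]-.054)<.13)]; b=Z[(Z[:,2]>.003)&(Z[:,2]<.012)]
print('plate',cv2.minAreaRect((b[:,:2]*1000).astype(np.float32)),len(b),np.median(b[:,2]))
plan([(.60,-.05,.25,168),(.62,.045,.27,168)])
E
```

```text
body [ 636.5 -197.8] [35.3 35.5] ang 78.4 collar [ 636.8 -197.9] [20.6 20.8] z [0.063  0.0528]
body [ 620.3 -279.3] [36.4 35.6] ang 77.2 collar [ 620.6 -279.4] [21.2 21.4] z [0.0629 0.0527]
body [ 537.  -262.1] [36.6 36.8] ang 77.1 collar [ 537.2 -261.6] [21.3 21.4] z [0.063  0.0529]
body [ 555.  -181.4] [36.  35.5] ang 77.9 collar [ 555.2 -181.4] [21.1 20.9] z [0.0632 0.053 ]
t 44.57 [ 0.637  -0.1984  0.1889] [-1.7998e+02  1.7000e-01  1.6796e+02] w 0.0855 f [-0.1 -0.3 -1.1] q [ -22.   21.   65.    0.   95. -100.]
plate ((600.8138427734375, 47.02378845214844), (252.31346130371094, 200.00885009765625), 79.81450653076172) 17437 0.007067471201626652
CALL [[0.112,0.229,-0.102,-0.002],[0.112,0.229,-0.102,-0.002],[0.112,0.229,-0.102,-0.002],[0.112,0.229,-0.102,-0.001],[0.111,0.229,-0.101,-0.002],[0.001,0.27,-0.056,0.0],[0.0,0.269,-0.056,0.0],[0.001,0.27,-0.055,0.0]]
end [0.62  0.045 0.27 ] 168.0
```

View pics/nest4.png

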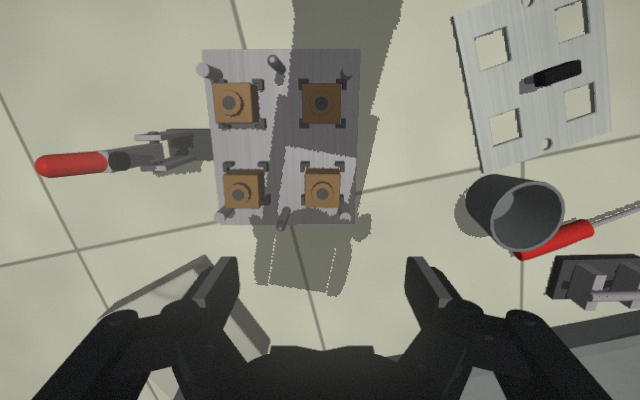

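```bash
cat >> h.py <<'E'
def plate(p,X,c,z0=0,r=.118):
    Z=X[(np.hypot(X[...,0]-c[0],X[...,1]-c[1])<r)]
    b=Z[(Z[:,2]>z0+.004)&(Z[:,2]<z0+.0105)]; q=(b[:,:2]*1000).astype(np.float32)
    # keep the largest connected blob
    g=np.zeros((300,300),np.uint8); ij=((q-np.array(c)*1000)+150).astype(int); g[ij[:,0],ij[:,1]]=1
    g=cv2.morphologyEx(g,cv2.MORPH_CLOSE,np.ones((5,5),np.uint8)); g=cv2.erode(g,np.ones((3,3),np.uint8)); n,l,s,_=cv2.connectedComponentsWithStats(g)
    k=1+np.argmax(s[1:,4]); q=q[l[ij[:,0],ij[:,1]]==k]
    print('plate',cv2.minAreaRect(q),len(q),np.median(b[:,2]))
    h=Z[(Z[:,2]>z0+.037)&(Z[:,2]<z0+.046)]; h=h[np.hypot(h[:,0]-c[0],h[:,1]-c[1])<.04]
    print('handle',cv2.minAreaRect((h[:,:2]*1000).astype(np.float32)),len(h),np.median(h[:,2]) if len(h) else 0)
E
python3 - <<'E'
from h import *
p=cap('wrist'); plate(p,cloud(p),(.573,.054)); obs()
p=cap('scene'); plate(p,cloud(p),(.573,.054))
E
```

```text
plate ((575.4832763671875, 51.563602447509766), (175.89938354492188, 150.669921875), 7.838648319244385) 16198 0.007087561723578661
handle ((573.4345703125, 51.29417419433594), (14.679737091064453, 36.28632354736328), 9.121902465820312) 604 0.04186584677472854
t 44.62 [ 0.6362 -0.1981  0.1866] [ 1.7998e+02 -5.0000e-02  1.6796e+02] w 0.0855 f [-1.   0.2 -1. ] q [ -22.   21.   65.    0.   95. -100.]
plate ((601.7173461914062, 63.05382537841797), (37.9564208984375, 43.184532165527344), 89.3207778930664) 43 0.005023207041218725
handle ((574.381591796875, 52.49803924560547), (14.70637035369873, 35.873069763183594), 7.745096206665039) 57 0.03923388539336581
```

arm_command:
  increments:
    - [0.112,0.229,-0.102,0]
    - [0.112,0.229,-0.102,0]
    - [0.112,0.229,-0.102,0]
    - [0.112,0.229,-0.102,0]
    - [0.111,0.229,-0.101,0]
    - [0,0.27,-0.056,0]
    - [0,0.269,-0.056,0]
    - [0,0.27,-0.055,0]
    - [0,0,0,0]
    - [0,0,0,0]

```text
clock: 45.5
position: [0.6195, 0.0469, 0.2663]
orientation: [-180.0, -0.2, 168.1]
ft_force: [0.4, -0.9, 0.1]
gripper_width: 0.0855
grasp_force: 0.0
```

```bash
python3 - <<'E'
from h import *
cap('wrist'); p=cap('wrist','pl'); plate(p,cloud(p),(.573,.054)); obs()
print([(np.round(d['at'],4).tolist(),round(d['score'],2)) for q in('plate','cup') for d in optics.place_of(p,q)[:5]])
E
```

```text
plate ((574.843994140625, 52.21326446533203), (174.72694396972656, 150.10763549804688), 7.986327648162842) 10454 0.006981425355815862
handle ((572.8193359375, 51.699790954589844), (14.102416038513184, 35.850162506103516), 7.5669121742248535) 324 0.04181881415208924
t 45.6 [0.6193 0.0447 0.2662] [-179.93   -0.21  167.95] w 0.0853 f [ 0.2 -0.2 -0. ] q [ -1.  14.  64.  -0. 102. -79.]
[([0.5752, 0.0553, -0.0052], 0.82), ([0.7052, 0.0017, 0.0003], 0.96), ([0.5622, -0.3403, 0.0728], 0.33)]
```

```bash
python3 - <<'E'
from h import *
plan([(.573,.0515,.12,98),(.573,.0515,.05,98),(.573,.0515,.012,98,.012)])
E
```

```text
CALL [[0.024,-0.001,0.076,0.953],[0.024,-0.003,0.077,0.953],[0.024,-0.005,0.076,0.953],[0.024,-0.007,0.077,0.953],[0.023,-0.009,0.076,0.953],[0.022,-0.01,0.077,0.952],[0.021,-0.012,0.076,0.953],[0.021,-0.013,0.077,0.952],[0.019,-0.015,0.076,0.953],[0.018,-0.016,0.077,0.952],[0.017,-0.018,0.076,0.953],[0.016,-0.019,0.077,0.952]]
CALL [[0.014,-0.02,0.076,0.953],[0.012,-0.021,0.077,0.952],[0.011,-0.022,0.076,0.953],[0.009,-0.024,0.077,0.952],[-0.0,0.0,0.292,0.0],[-0.0,0.0,0.291,0.0],[-0.0,0.0,0.079,0.0],[-0.0,0.0,0.079,0.0],[-0.0,0.0,0.079,0.0],[-0.0,0.0,0.08,0.0]]
end [0.573  0.0515 0.012 ] 98.0
```

arm_command:
  increments:
    - [0.024,-0.001,0.076,0.953]
    - [0.024,-0.003,0.077,0.953]
    - [0.024,-0.005,0.076,0.953]
    - [0.024,-0.007,0.077,0.953]
    - [0.023,-0.009,0.076,0.953]
    - [0.022,-0.01,0.077,0.952]
    - [0.021,-0.012,0.076,0.953]
    - [0.021,-0.013,0.077,0.952]
    - [0.019,-0.015,0.076,0.953]
    - [0.018,-0.016,0.077,0.952]
    - [0.017,-0.018,0.076,0.953]
    - [0.016,-0.019,0.077,0.952]

```text
clock: 46.7
position: [0.5846, 0.0493, 0.1573]
orientation: [-180.0, -0.0, 115.2]
ft_force: [0.5, -0.4, -0.0]
gripper_width: 0.0854
grasp_force: 0.0
```

arm_command:
  increments:
    - [0.014,-0.02,0.076,0.953]
    - [0.012,-0.021,0.077,0.952]
    - [0.011,-0.022,0.076,0.953]
    - [0.009,-0.024,0.077,0.952]
    - [0,0,0,0]
    - [0,0,0,0]
    - [0,0,0,0]

```text
clock: 47.28
position: [0.5737, 0.0519, 0.1219]
orientation: [180.0, 0.0, 98.1]
ft_force: [0.3, -0.2, 0.1]
gripper_width: 0.0851
grasp_force: 0.0
```

```bash
python3 - <<'E'
from h import *
p=cap('wrist','pl2'); plate(p,cloud(p),(.573,.0515)); obs()
X=cloud(p); C=X[(np.hypot(X[...,0]-.703,X[...,1])<.06)]; 
for lo,hi in((.01,.03),(.03,.05),(.06,.08)):
    k=C[(C[:,2]>lo)&(C[:,2]<hi)]; print(lo,len(k),k[:,:2].min(0) if len(k) else 0,k[:,:2].max(0) if len(k) else 0)
plan([(.573,.0515,.05,98),(.573,.0515,.012,98,.012)])
E
```

```text
plate ((573.2677001953125, 51.2014045715332), (171.7752685546875, 148.758056640625), 7.488872051239014) 20837 0.00694563484648833
handle ((572.9752197265625, 52.6319580078125), (13.522500991821289, 35.33967971801758), 8.164778709411621) 700 0.04171576536641308
t 47.33 [0.574  0.0521 0.1223] [1.7992e+02 1.0000e-02 9.8110e+01] w 0.0853 f [0.3 0.4 0. ] q [-0. 11. 84.  0. 85. -9.]
0.01 750 [ 0.67336543 -0.02147503] [0.73174862 0.03061111]
0.03 1003 [ 0.67387317 -0.01976664] [0.73464836 0.03281598]
0.06 1064 [ 0.67485911 -0.01361063] [0.73967273 0.03506804]
CALL [[-0.001,-0.003,0.201,0.008],[-0.001,-0.003,0.201,0.008],[-0.002,-0.003,0.201,0.008],[0.0,0.0,0.079,0.0],[0.0,0.0,0.079,0.0],[0.0,0.0,0.079,0.0],[0.0,0.0,0.079,0.0]]
end [0.573  0.0514 0.012 ] 98.0
```

View pics/pl2.png

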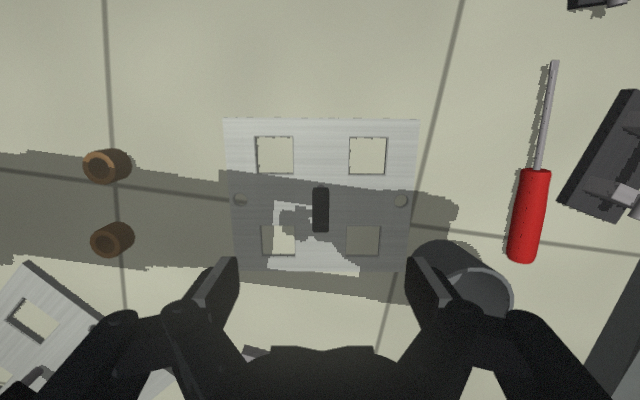

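arm_command:
  increments:
    - [-0.001,-0.003,0.201,0.008]
    - [-0.001,-0.003,0.201,0.008]
    - [-0.002,-0.003,0.201,0]
    - [0,0,0.079,0]
    - [0,0,0.079,0]
    - [0,0,0.079,0]
    - [0,0,0.07,0]
    - [0,0,0,0]
    - [0,0,0,0]
    - [0,0,0,0]

```text
clock: 48.17
position: [0.5732, 0.052, 0.0133]
orientation: [179.9, 0.0, 98.0]
ft_force: [-0.2, -0.9, 0.5]
gripper_width: 0.0854
grasp_force: 0.0
```

arm_command:
  increments:
    - [0,0,0,0]
    - [0,0,0,0]
    - [0,0,0,0]
    - [0,0,0,0]
    - [0,0,0,0]
    - [0,0,0,0]
    - [0,0,0,0]
    - [0,0,0,0]
    - [0,0,0,0]
  jaw: 1

```text
clock: 48.92
position: [0.5727, 0.052, 0.0126]
orientation: [180.0, -0.0, 98.0]
ft_force: [-0.3, 0.7, 1.3]
gripper_width: 0.0129
grasp_force: 59.9
```

```bash
python3 - <<'E'
from h import *
cap('wrist'); obs()
plan([(.573,.0515,.018,98),(.53,.0515,.024,98,.022),(.53,.0515,.18,98),(.56,-.08,.21,88),(.5867,-.2303,.2,78)])
E
```

```text
t 48.97 [0.5727 0.052  0.0125] [179.96  -0.    98.02] w 0.0129 f [ 0.6 -0.5  1.4] q [-0. 16. 91.  0. 72. -8.]
CALL [[-0.005,0.002,-0.046,0.004],[0.025,-0.177,-0.025,0.0],[0.025,-0.178,-0.025,0.0],[0.0,0.0,-0.26,0.0],[0.0,0.0,-0.26,0.0],[0.0,0.0,-0.26,0.0],[0.0,0.0,-0.26,0.0],[0.0,0.0,-0.26,0.0],[-0.28,0.024,-0.062,0.545],[-0.279,0.036,-0.063,0.546],[-0.277,0.048,-0.062,0.545],[-0.274,0.06,-0.063,0.546]]
CALL [[-0.249,0.053,0.017,0.436],[-0.247,0.062,0.017,0.436],[-0.244,0.07,0.017,0.436],[-0.242,0.079,0.016,0.437],[-0.239,0.088,0.017,0.436]]
end [ 0.5867 -0.2303  0.2   ] 78.0
```

```bash
python3 - <<'E'
from h import *
plan([(.573,.0515,.018,98),(.53,.0515,.024,98,.022),(.53,.0515,.17,98,.025),(.56,-.08,.2,88,.026),(.5867,-.2303,.2,78,.026)])
E
```

```text
CALL [[-0.005,0.002,-0.046,0.004],[0.025,-0.177,-0.025,0.0],[0.025,-0.178,-0.025,0.0],[0.0,0.0,-0.203,0.0],[0.0,0.0,-0.203,0.0],[0.0,0.0,-0.203,0.0],[0.0,0.0,-0.202,0.0],[0.0,0.0,-0.203,0.0],[0.0,0.0,-0.202,0.0],[-0.187,0.016,-0.042,0.364],[-0.186,0.021,-0.042,0.364],[-0.185,0.027,-0.042,0.363]]
CALL [[-0.185,0.032,-0.041,0.364],[-0.183,0.037,-0.042,0.363],[-0.183,0.043,-0.041,0.364],[-0.207,0.044,-0.0,0.364],[-0.206,0.05,-0.0,0.363],[-0.204,0.057,-0.0,0.364],[-0.203,0.062,-0.0,0.363],[-0.201,0.068,-0.0,0.364],[-0.198,0.074,-0.0,0.363]]
end [ 0.5867 -0.2302  0.2   ] 78.0
```

arm_command:
  increments:
    - [0,0,-0.046,0]
    - [0.025,-0.177,-0.025,0]
    - [0.025,-0.178,-0.025,0]
    - [0,0,-0.15,0]
    - [0,0,-0.203,0]
    - [0,0,-0.203,0]
    - [0,0,-0.203,0]
    - [0,0,-0.203,0]
    - [0,0,-0.25,0]
    - [-0.187,0.016,-0.042,0.364]
    - [-0.186,0.021,-0.042,0.364]
    - [-0.185,0.027,-0.042,0.363]

```text
clock: 49.97
position: [0.5436, -0.014, 0.1841]
orientation: [-179.9, -0.0, 93.0]
ft_force: [0.5, -1.0, -5.1]
gripper_width: 0.0129
grasp_force: 59.6
```

arm_command:
  increments:
    - [-0.185,0.032,-0.041,0.364]
    - [-0.183,0.037,-0.042,0.363]
    - [-0.183,0.043,-0.041,0.364]
    - [-0.207,0.044,0,0.364]
    - [-0.206,0.05,0,0.363]
    - [-0.204,0.057,0,0.364]
    - [-0.203,0.062,0,0.363]
    - [-0.201,0.068,0,0.364]
    - [-0.198,0.074,0,0.363]
    - [0,0,0,0]
    - [0,0,0,0]
    - [0,0,0,0]

```text
clock: 50.97
position: [0.5854, -0.229, 0.1977]
orientation: [-179.8, -0.1, 78.0]
ft_force: [0.3, -0.1, -4.8]
gripper_width: 0.0131
grasp_force: 59.7
```

```bash
python3 - <<'E'
from h import *
cap('wrist'); p=cap('wrist','pl3'); X=cloud(p); obs()
o=robot.get_obs(); T=R.from_euler('xyz',[180,0,o['orientation'][2]],degrees=True).as_matrix()
q=((X.reshape(-1,3)-o['position'])@T)*1000
k=q[(q[:,0]>12)&(q[:,0]<85)&(np.abs(q[:,1])<95)&(np.abs(q[:,2])<25)]
h,e=np.histogram(k[:,2],bins=np.arange(-25,26,3)); print(dict(zip(e[:-1].tolist(),h.tolist())))
z=np.median(k[:,2]); k=k[np.abs(k[:,2]-z)<5]; A=np.c_[k[:,:2],np.ones(len(k))]; s=np.linalg.lstsq(A,k[:,2],rcond=None)[0]; print('plane',s,'deg',np.degrees(s[:2]),len(k))
print(np.percentile(k,[.5,99.5],axis=0).round(1)); print(cv2.minAreaRect(k[:,:2].astype(np.float32)))
E
```

```text
t 51.07 [ 0.5858 -0.2285  0.1986] [-1.799e+02 -6.000e-02  7.809e+01] w 0.0131 f [-0.8 -0.3 -4.6] q [-26.  16.  70.   0.  95. -15.]
{-25: 91, -22: 77, -19: 76, -16: 76, -13: 6, -10: 11, -7: 26, -4: 30, -1: 31, 2: 1857, 5: 27830, 8: 494, 11: 145, 14: 0, 17: 0, 20: 0}
plane [-4.51690321e-03  2.70106697e-03  6.24638112e+00] deg [-0.25879949  0.15475974] 30191
[[ 12.3 -84.8   4.3]
 [ 74.2  85.9   9.9]]
((43.23193359375, 0.42221832275390625), (62.90702819824219, 173.60499572753906), 0.20121470093727112)
```

View pics/pl3.png

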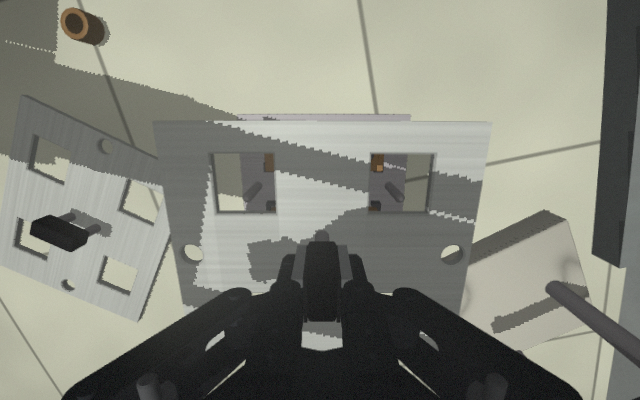

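```bash
python3 - <<'E'
from h import *
plan([(.5863,-.2299,.095,78,.02)])
E
```

```text
CALL [[-0.002,0.001,0.144,0.003],[-0.002,0.001,0.144,0.004],[-0.002,0.001,0.144,0.003],[-0.002,0.001,0.144,0.004],[-0.001,0.001,0.144,0.003],[-0.002,0.002,0.143,0.004]]
end [ 0.5863 -0.2299  0.095 ] 78.0
```

arm_command:
  increments:
    - [-0.002,0.001,0.144,0.003]
    - [-0.002,0.001,0.144,0.004]
    - [-0.002,0.001,0.144,0.003]
    - [-0.002,0.001,0.144,0.004]
    - [-0.001,0.001,0.144,0.003]
    - [-0.002,0.002,0.143,0.004]
    - [0,0,0,0]
    - [0,0,0,0]
    - [0,0,0,0]

```text
clock: 51.82
position: [0.5873, -0.2308, 0.0971]
orientation: [179.9, 0.0, 78.0]
ft_force: [-0.0, 0.9, -3.8]
gripper_width: 0.013
grasp_force: 59.7
```

```bash
python3 - <<'E'
from h import *
cap('wrist'); p=cap('wrist','pl4'); X=cloud(p); obs()
c=np.array([.5867,-.2303]); a=np.radians(-12)
Rn=np.array([[np.cos(a),-np.sin(a)],[np.sin(a),np.cos(a)]])
# points seen through the pin holes, just around the pins
for sx in(-1,1):
    w=c+Rn@np.array([sx*.076,0]); k=X[np.hypot(X[...,0]-w[0],X[...,1]-w[1])<.012]; h,e=np.histogram(k[:,2],bins=np.arange(0,.11,.01)); print(sx,w,h)
    u=proj(p,[[*w,.0715]])[0]; print(u)
im=cv2.imread('pics/pl4.png')
for sx in(-1,1):
    w=c+Rn@np.array([sx*.076,0]); u=proj(p,[[*w,.0715]])[0]; cv2.circle(im,tuple(int(v) for v in u.round()),2,(0,0,255),-1)
cv2.imwrite('pics/pl4m.png',im)
E
```

```text
t 51.92 [ 0.5878 -0.2313  0.098 ] [1.7979e+02 5.0000e-02 7.7950e+01] w 0.0127 f [-0.6  0.3 -4.9] q [-27.  18.  78.   0.  83. -15.]
-1 [ 0.51236078 -0.21449871] [  0 204  18   0   0   0   0   0 102 777]
[201.33996529 239.354138  ]
1 [ 0.66103922 -0.24610129] [  0 261  32   0   0   0   0   0  92 880]
[436.03948742 238.81752271]
```

View pics/pl4m.png

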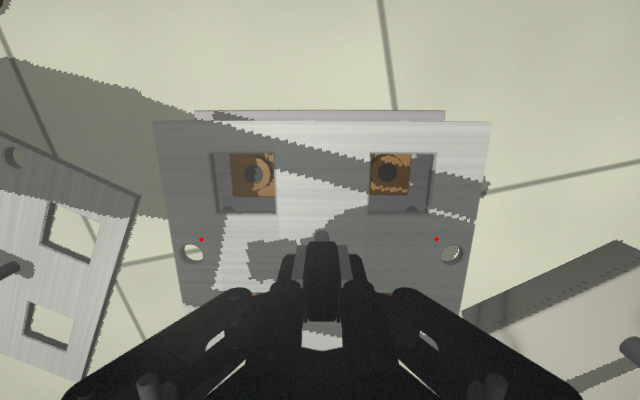

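arm_command:
  increments:
    - [0,0,0,0]
    - [0,0,0,0]
    - [0,0,0,0]
    - [0,0,0,0]

```text
clock: 52.25
position: [0.5868, -0.2313, 0.0961]
orientation: [180.0, 0.0, 77.9]
ft_force: [0.3, -1.1, -4.7]
gripper_width: 0.0131
grasp_force: 59.7
```

```bash
python3 - <<'E'
from h import *
for i in range(3): cap('wrist'); obs()
E
```

```text
t 52.3 [ 0.5867 -0.2312  0.0959] [179.98  -0.    77.92] w 0.0128 f [ 0.7 -0.3 -5.4] q [-27.  19.  78.   0.  83. -15.]
t 52.35 [ 0.5867 -0.2312  0.0958] [ 1.7999e+02 -1.0000e-02  7.7920e+01] w 0.013 f [ 0.7  0.2 -3.7] q [-27.  19.  78.   0.  83. -15.]
t 52.4 [ 0.5866 -0.2312  0.0957] [-1.800e+02 -1.000e-02  7.792e+01] w 0.0129 f [-0.5  0.  -5.1] q [-27.  19.  78.   0.  83. -15.]
```

arm_command:
  increments:
    - [0.01,-0.005,0,0]
    - [0,0,0.04,0]
    - [0,0,0.04,0]
    - [0,0,0.04,0]
    - [0,0,0,0]
    - [0,0,0,0]
    - [0,0,0,0]
    - [0,0,0,0]

```text
clock: 53.07
position: [0.5866, -0.23, 0.0816]
orientation: [180.0, 0.0, 77.9]
ft_force: [-0.5, 0.9, -4.9]
gripper_width: 0.0131
grasp_force: 59.6
```

```bash
python3 - <<'E'
from h import *
cap('wrist'); obs()
E
```

```text
t 53.12 [ 0.5866 -0.2299  0.0816] [1.7996e+02 1.0000e-02 7.7920e+01] w 0.0132 f [-0.   1.2 -4.3] q [-27.  19.  79.   0.  82. -14.]
```

Underside is at ≈0.069, pin tips just entered or about to; continue in small steps, watching the force.

arm_command:
  increments:
    - [0,0,0.03,0]
    - [0,0,0.03,0]
    - [0,0,0,0]
    - [0,0,0,0]
    - [0,0,0,0]

```text
clock: 53.53
position: [0.5863, -0.2298, 0.0739]
orientation: [-180.0, -0.0, 77.9]
ft_force: [0.4, -0.2, -4.5]
gripper_width: 0.0129
grasp_force: 59.6
```

arm_command:
  increments:
    - [0,0,0.03,0]
    - [0,0,0,0]
    - [0,0,0,0]
    - [0,0,0,0]

```text
clock: 53.87
position: [0.5863, -0.2298, 0.0704]
orientation: [-180.0, -0.0, 77.9]
ft_force: [-0.8, 0.9, -4.3]
gripper_width: 0.0133
grasp_force: 59.6
```

arm_command:
  increments:
    - [0,0,0.015,0]
    - [0,0,0,0]
    - [0,0,0,0]

```text
clock: 54.12
position: [0.5863, -0.2298, 0.0686]
orientation: [-180.0, -0.0, 77.9]
ft_force: [-1.1, 0.2, -4.7]
gripper_width: 0.0131
grasp_force: 59.7
```

arm_command:
  increments:
    - [0,0,0.012,0]
    - [0,0,0,0]
    - [0,0,0,0]

```text
clock: 54.37
position: [0.5863, -0.2298, 0.0671]
orientation: [-180.0, -0.0, 77.9]
ft_force: [0.6, -0.6, -4.5]
gripper_width: 0.0128
grasp_force: 59.7
```

arm_command:
  increments:
    - [0,0,0.01,0]
    - [0,0,0,0]
    - [0,0,0,0]

```text
clock: 54.62
position: [0.5864, -0.2299, 0.0661]
orientation: [180.0, -0.0, 77.9]
ft_force: [-0.8, 0.2, -4.8]
gripper_width: 0.0132
grasp_force: 59.8
```

arm_command:
  increments:
    - [0,0,0.01,0]
    - [0,0,0,0]
    - [0,0,0,0]

```text
clock: 54.87
position: [0.5865, -0.2299, 0.0661]
orientation: [180.0, 0.0, 77.9]
ft_force: [-3.4, 0.4, 2.8]
gripper_width: 0.0133
grasp_force: 60.8
```

arm_command:
  increments:
    - [0,0,0.01,0]
    - [0,0,0,0]
    - [0,0,0,0]

```text
clock: 55.12
position: [0.5865, -0.2299, 0.066]
orientation: [179.9, 0.0, 77.9]
ft_force: [-4.9, 2.6, 7.6]
gripper_width: 0.0131
grasp_force: 61.5
```

```bash
python3 - <<'E'
from h import *
p=cap('wrist'); X=cloud(p); obs()
P=X[np.hypot(X[...,0]-.6,X[...,1]+.17)<.045]; h,e=np.histogram(P[:,2],bins=np.arange(.045,.075,.002)); print(h)
E
```

```text
t 55.17 [ 0.5865 -0.2299  0.0661] [1.7993e+02 2.0000e-02 7.7930e+01] w 0.0132 f [-5.4  2.6  7.2] q [-27.  20.  80.  -0.  80. -14.]
[   0    0    1  930  795   74  192 9760 3107  549    1    0    0    0]
```

arm_command:
  increments:
    - [0,0,-0.015,0]
    - [0,0,0,0]

```text
clock: 55.33
position: [0.5867, -0.23, 0.0661]
orientation: [179.9, 0.0, 77.9]
ft_force: [-2.1, 1.7, 2.6]
gripper_width: 0.0127
grasp_force: 60.7
```

arm_command:
  increments:
    - [0,0,0,0]
    - [0,0,0,0]
    - [0,0,0,0]
    - [0,0,0,0]
    - [0,0,0,0]
    - [0,0,0,0]
    - [0,0,-0.15,0]
    - [0,0,-0.3,0]
    - [0,0,-0.3,0]
    - [0,0,-0.3,0]
    - [0,0,0,0]
  jaw: 0

```text
clock: 56.25
position: [0.59, -0.2316, 0.202]
orientation: [179.0, 0.2, 77.9]
ft_force: [1.3, 0.3, 2.5]
gripper_width: 0.0854
grasp_force: 0.0
```

```bash
python3 - <<'E'
from h import *
cap('wrist');p=cap('wrist','pl5'); X=cloud(p); obs()
plate(p,X,(.5867,-.2303),z0=.0535,r=.125)
P=X[np.hypot(X[...,0]-.5867,X[...,1]+.2303)<.11]; P=P[(P[:,2]>.056)&(P[:,2]<.065)]
A=np.c_[P[:,:2]-[.5867,-.2303],np.ones(len(P))]; print('plane',np.linalg.lstsq(A,P[:,2],rcond=None)[0],len(P))
for n in ('wrist','scene'):
    p=cap(n,'cl'+n)
    for q in('clamp_grip','clamp_hinge','plate'): print(n,q,[(np.round(d['at'],4).tolist(),round(d['score'],2)) for d in optics.place_of(p,q)[:3]])
E
```

```text
t 56.35 [ 0.5876 -0.2305  0.1947] [1.7965e+02 8.0000e-02 7.7930e+01] w 0.0856 f [-0.3 -0.5 -0.1] q [-27.  16.  70.   0.  94. -14.]
plate ((586.9692993164062, -230.4288330078125), (148.57489013671875, 171.12733459472656), 77.52452087402344) 18811 0.06048459247190768
handle ((587.4210815429688, -229.76646423339844), (36.02063751220703, 13.729435920715332), 77.32544708251953) 606 0.09523401747661632
plane [0.0005256  0.00178804 0.06055576] 21041
wrist clamp_grip []
wrist clamp_hinge [([0.5612, -0.3397, 0.0749], 0.98)]
wrist plate [([0.5876, -0.2297, 0.0519], 0.87), ([0.279, -0.212, -0.0001], 0.86)]
scene clamp_grip [([0.5511, -0.3777, 0.1451], 0.73), ([0.5392, -0.264, 0.0185], 0.43)]
scene clamp_hinge [([0.5633, -0.3394, 0.0747], 0.76)]
scene plate [([0.5887, -0.225, 0.0531], 0.79), ([0.2294, 0.2784, -0.0006], 0.64), ([0.2827, -0.2183, -0.0026], 0.55)]
```

View pics/clscene.png

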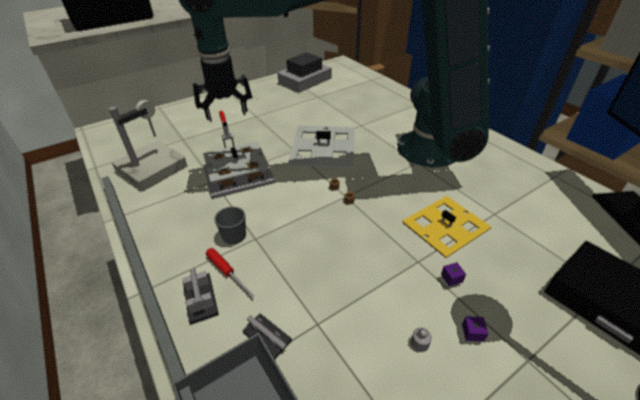

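```bash
python3 - <<'E'
from h import *
p=cap('wrist'); obs()
a=np.radians(-12); Rn=np.array([[np.cos(a),-np.sin(a)],[np.sin(a),np.cos(a)]]); c=np.array([.5867,-.2303])
def W(y,z,yaw=78): return (*(c+Rn@np.array([-.002,y])),z,yaw)
plan([W(-.06,.25),W(-.178,.25),W(-.178,.124)])
wp=[]
for f in (98,84,70,56,42,28,14,5,0,-3):
    t=np.radians(f); b=np.radians(18.4)+t; e=np.array([np.cos(t),np.sin(t)]); n=np.array([np.sin(t),-np.cos(t)])
    Q=79*np.array([np.cos(b),np.sin(b)])-12*e-8*n; m=10*np.clip((f-55)/30,0,1)
    wp.append(W(-.110+(Q[0]-11)/1000,.072+(Q[1]-m)/1000)+(.014,))
    print(f,Q.round(1),np.round(wp[-1],4))
plan(wp,W(-.178,.124))
E
```

```text
t 56.8 [ 0.586  -0.2297  0.1904] [-1.7991e+02 -3.0000e-02  7.7920e+01] w 0.0855 f [ 0.3  0.5 -0.6] q [-27.  16.  71.   0.  94. -14.]
CALL [[-0.168,-0.003,-0.165,-0.006],[-0.168,-0.003,-0.166,-0.006],[-0.168,-0.004,-0.165,-0.005],[-0.246,0.0,-0.0,-0.0],[-0.246,0.0,-0.0,-0.0],[-0.245,0.0,-0.0,-0.0],[-0.246,0.0,-0.0,-0.0],[0.0,0.0,0.262,-0.0],[0.0,0.0,0.263,-0.0],[0.0,0.0,0.262,-0.0],[0.0,0.0,0.263,-0.0]]
end [ 0.5477 -0.404   0.1239] 78.0
98 [-41.4  57.8] [ 5.510e-01 -3.887e-01  1.198e-01  7.800e+01  1.400e-02]
84 [-26.2  66.1] [ 5.541e-01 -3.738e-01  1.284e-01  7.800e+01  1.400e-02]
70 [-9.4 70.4] [ 5.576e-01 -3.575e-01  1.374e-01  7.800e+01  1.400e-02]
56 [ 7.9 70.6] [ 5.612e-01 -3.405e-01  1.423e-01  7.800e+01  1.400e-02]
42 [24.8 66.6] [ 5.647e-01 -3.240e-01  1.386e-01  7.800e+01  1.400e-02]
28 [40.1 58.6] [ 5.679e-01 -3.090e-01  1.306e-01  7.800e+01  1.400e-02]
14 [53.1 47.2] [ 5.706e-01 -2.963e-01  1.192e-01  7.800e+01  1.400e-02]
5 [59.9 38.3] [ 5.720e-01 -2.897e-01  1.103e-01  7.800e+01  1.400e-02]
0 [63.  32.9] [ 5.727e-01 -2.867e-01  1.049e-01  7.800e+01  1.400e-02]
-3 [64.6 29.6] [ 5.730e-01 -2.851e-01  1.016e-01  7.800e+01  1.400e-02]
CALL [[0.065,-0.0,0.018,-0.0],[0.065,-0.0,0.017,-0.0],[0.063,0.0,-0.036,-0.0],[0.064,-0.0,-0.036,-0.0],[0.07,-0.0,-0.037,-0.0],[0.07,-0.0,-0.038,-0.0],[0.072,-0.0,-0.02,-0.0],[0.072,-0.0,-0.02,-0.0],[0.07,-0.0,0.015,-0.0],[0.07,-0.0,0.015,-0.0],[0.064,-0.0,0.033,-0.0],[0.064,-0.0,0.034,-0.0]]
CALL [[0.054,-0.0,0.048,-0.0],[0.055,-0.0,0.047,-0.0],[0.056,-0.0,0.074,-0.0],[0.026,-0.0,0.045,-0.0],[0.013,-0.0,0.028,-0.0]]
end [ 0.573  -0.2851  0.1016] 78.0
```

arm_command:
  increments:
    - [-0.168,-0.003,-0.165,0]
    - [-0.168,-0.003,-0.166,0]
    - [-0.168,-0.004,-0.165,0]
    - [-0.246,0,0,0]
    - [-0.246,0,0,0]
    - [-0.245,0,0,0]
    - [-0.246,0,0,0]
    - [0,0,0,0]
    - [0,0,0,0]
    - [0,0,0,0]
  jaw: 1

```text
clock: 57.63
position: [0.5479, -0.4037, 0.2505]
orientation: [-180.0, -0.1, 77.9]
ft_force: [0.1, 1.3, -0.2]
gripper_width: -0.0
grasp_force: 0.0
```

arm_command:
  increments:
    - [0,0,0.262,0]
    - [0,0,0.263,0]
    - [0,0,0.262,0]
    - [0,0,0.2,0]
    - [0,0,0.063,0]
    - [0,0,0,0]
    - [0,0,0,0]
    - [0,0,0,0]

```text
clock: 58.3
position: [0.5493, -0.4045, 0.1282]
orientation: [179.7, 0.1, 78.0]
ft_force: [0.3, -0.2, -0.0]
gripper_width: 0.0002
grasp_force: 0.0
```

```bash
python3 - <<'E'
from h import *
p=cap('scene','c2'); obs()
print([(np.round(d['at'],4).tolist(),round(d['score'],2)) for d in optics.place_of(p,'clamp_grip')[:3]])
im=cv2.imread('pics/c2.png')[60:220,150:330]; cv2.imwrite('pics/c2c.png',cv2.resize(im,None,fx=3,fy=3))
E
```

```text
t 58.35 [ 0.5493 -0.4048  0.1284] [1.7972e+02 1.5000e-01 7.7950e+01] w 0.0 f [-0.  -0.7 -0.3] q [-41.  24.  67.   0.  89. -29.]
[([0.5495, -0.3771, 0.1459], 0.71), ([0.5856, -0.2262, 0.0022], 0.38)]
```

View pics/c2c.png

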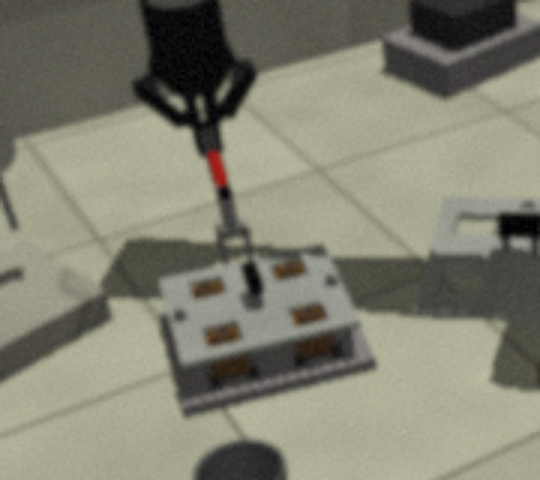

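arm_command:
  increments:
    - [0.065,0,0.018,0]
    - [0.065,0,0.017,0]
    - [0.063,0,-0.036,0]
    - [0.064,0,-0.036,0]
    - [0.07,0,-0.037,0]
    - [0.07,0,-0.038,0]
    - [0.072,0,-0.02,0]
    - [0.072,0,-0.02,0]
    - [0.07,0,0.015,0]
    - [0.07,0,0.015,0]
    - [0,0,0,0]
    - [0,0,0,0]

```text
clock: 59.4
position: [0.5651, -0.323, 0.1391]
orientation: [-180.0, -0.1, 78.0]
ft_force: [0.4, 0.3, -0.5]
gripper_width: -0.0
grasp_force: 0.0
```

```bash
python3 - <<'E'
from h import *
p=cap('scene','c3'); obs()
print([(np.round(d['at'],4).tolist(),round(d['score'],2)) for d in optics.place_of(p,'clamp_grip')[:3]])
im=cv2.imread('pics/c3.png')[60:220,150:330]; cv2.imwrite('pics/c3c.png',cv2.resize(im,None,fx=3,fy=3))
E
```

```text
t 59.45 [ 0.5649 -0.3236  0.1392] [-1.7996e+02 -5.0000e-02  7.7960e+01] w -0.0 f [0.4 0.8 0.1] q [-35.  20.  72.   0.  89. -23.]
[([0.5671, -0.305, 0.1441], 0.51), ([0.701, -0.0031, 0.0003], 0.16)]
```

View pics/c3c.png

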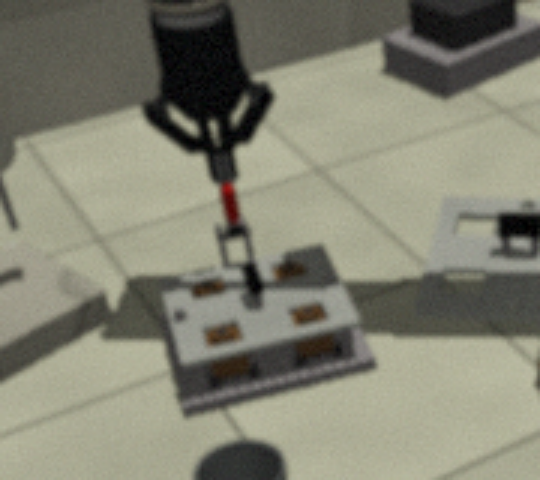

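arm_command:
  increments:
    - [0.064,0,0.033,0]
    - [0.064,0,0.034,0]
    - [0.054,0,0.048,0]
    - [0.055,0,0.047,0]
    - [0.056,0,0.074,0]
    - [0.026,0,0.045,0]
    - [0.013,0,0.028,0]
    - [0,0,0,0]
    - [0,0,0,0]
    - [0,0,0,0]

```text
clock: 60.33
position: [0.5733, -0.2853, 0.1026]
orientation: [180.0, -0.0, 77.9]
ft_force: [0.2, 0.7, 1.4]
gripper_width: -0.0
grasp_force: 0.0
```

```bash
python3 - <<'E'
from h import *
p=cap('scene','c4'); obs()
print([(np.round(d['at'],4).tolist(),round(d['score'],2)) for d in optics.place_of(p,'clamp_grip')[:3]])
E
```

```text
t 60.38 [ 0.5734 -0.2854  0.1028] [179.98  -0.    77.92] w -0.0001 f [-0.9  0.2 -0.4] q [-32.  20.  76.   0.  84. -19.]
[([0.5736, -0.271, 0.1016], 0.54), ([0.554, -0.1847, 0.0158], 0.47)]
```

arm_command:
  increments:
    - [0,0,0.017,0]
    - [0,0,0,0]
    - [0,0,0,0]

```text
clock: 60.68
position: [0.5732, -0.2853, 0.1004]
orientation: [-180.0, -0.0, 77.9]
ft_force: [-0.2, -0.0, -0.4]
gripper_width: 0.0
grasp_force: 0.0
```

arm_command:
  increments:
    - [0,0,0.017,0]
    - [0,0,0,0]
    - [0,0,0,0]

```text
clock: 60.93
position: [0.5733, -0.2852, 0.0983]
orientation: [-180.0, -0.0, 77.9]
ft_force: [-0.4, 0.1, -0.4]
gripper_width: 0.0
grasp_force: 0.0
```

```bash
python3 - <<'E'
from h import *
p=cap('scene','c5'); obs(); X=cloud(p)
print([(np.round(d['at'],4).tolist(),round(d['score'],2)) for d in optics.place_of(p,'clamp_grip')[:3]])
E
```

```text
t 60.98 [ 0.5732 -0.2852  0.0984] [-1.7999e+02 -1.0000e-02  7.7920e+01] w -0.0001 f [-0.8 -0.1  0. ] q [-32.  20.  76.   0.  84. -19.]
[([0.7011, -0.0043, 0.0003], 0.65), ([0.5726, -0.2669, 0.0999], 0.4)]
```

arm_command:
  increments:
    - [0,0,-0.2,0]
    - [0,0,-0.3,0]
    - [0,0,-0.3,0]
    - [-0.2,0,-0.1,0]
    - [-0.2,0,0,0]
    - [-0.2,0,0,0]
    - [0,0,0,0]
    - [0,0,0,0]

```text
clock: 61.7
position: [0.5577, -0.3566, 0.206]
orientation: [-180.0, -0.0, 77.8]
ft_force: [0.2, -0.3, -0.6]
gripper_width: 0.0
grasp_force: 0.0
```

```bash
python3 - <<'E'
from h import *
a=np.radians(-12); Rn=np.array([[np.cos(a),-np.sin(a)],[np.sin(a),np.cos(a)]]); c=np.array([.5867,-.2303])
cap('wrist')
for n in('wrist','scene','top'):
    p=cap(n,'c6'+n); X=cloud(p); C=p['color'].astype(int)
    m=(C[...,0]>90)&(C[...,0]>2.2*C[...,1])&(np.hypot(X[...,0]-.57,X[...,1]+.3)<.15)
    P=X[m]; P=P[np.isfinite(P[:,0])]
    if len(P)<5: print(n,len(P)); continue
    y=(P[:,:2]-c)@Rn
    q=np.c_[y,P[:,2]]*1000
    print(n,len(q),np.percentile(q,[2,50,98],axis=0).round(1).tolist())
    t=[(round(lo),np.round(np.percentile(q[(q[:,1]>=lo)&(q[:,1]<lo+8),2],95),1)) for lo in np.arange(q[:,1].min(),q[:,1].max(),8) if ((q[:,1]>=lo)&(q[:,1]<lo+8)).sum()>3]; print(t)
obs()
E
```

```text
wrist 371 [[-6.6, -65.2, 80.9], [0.6, -37.5, 105.7], [7.0, -29.1, 108.7]]
[(-66, np.float64(88.3)), (-50, np.float64(105.1)), (-42, np.float64(108.4)), (-34, np.float64(108.5))]
scene 14 [[-3.9, -38.8, 98.3], [0.6, -31.3, 102.2], [6.1, -26.9, 105.3]]
[(-39, np.float64(104.7)), (-31, np.float64(104.9))]
top 22 [[-8.7, -63.9, 80.8], [-2.8, -37.7, 102.5], [3.1, -31.1, 106.4]]
[(-49, np.float64(102.9)), (-41, np.float64(106.3)), (-33, np.float64(104.0))]
t 61.9 [ 0.5585 -0.3545  0.2063] [-1.7998e+02 -4.0000e-02  7.8000e+01] w 0.0001 f [-0.  -0.3 -0.2] q [-37.  20.  64.   0.  96. -25.]
```

```bash
python3 - <<'E'
from h import *
a=np.radians(-12); Rn=np.array([[np.cos(a),-np.sin(a)],[np.sin(a),np.cos(a)]]); c=np.array([.5867,-.2303])
for n in('wrist','top','scene'):
    p=cap(n); X=cloud(p); C=p['color'].reshape(-1,3)
    P=X.reshape(-1,3); y=(P[:,:2]-c)@Rn; q=np.c_[y,P[:,2]]*1000
    m=(np.abs(q[:,0])<9)&(q[:,1]>-140)&(q[:,1]<-10)&(q[:,2]<125)&(q[:,2]>10)
    q=q[m]; C=C[m]; print(n)
    for lo in range(-140,-10,6):
        k=(q[:,1]>=lo)&(q[:,1]<lo+6)
        if k.sum()>2: print(lo,k.sum(),'z',np.percentile(q[k,2],[5,50,95]).round(1),'rgb of top',C[k][q[k,2]>=np.percentile(q[k,2],80)].mean(0).round())
E
```

```text
wrist
-134 3 z [14.3 14.3 14.6] rgb of top [112. 109. 106.]
-128 12 z [15.2 15.9 17.1] rgb of top [119. 118. 116.]
-116 56 z [75.8 77.6 78.7] rgb of top [150. 148. 146.]
-110 112 z [75.8 77.9 78.8] rgb of top [150. 148. 147.]
-104 100 z [77.  78.2 79.3] rgb of top [150. 147. 147.]
-98 102 z [77.3 78.2 79.3] rgb of top [155. 152. 151.]
-92 119 z [77.5 78.5 79.7] rgb of top [155. 152. 152.]
-86 101 z [77.6 78.7 79.8] rgb of top [158. 155. 155.]
-80 118 z [77.9 78.9 79.8] rgb of top [159. 155. 155.]
-74 109 z [61.3 78.8 80. ] rgb of top [161. 157. 157.]
-68 130 z [60.8 79.6 84.1] rgb of top [116.  40.  37.]
-62 131 z [61.1 87.  91.3] rgb of top [87. 35. 33.]
-56 131 z [72.6 93.1 96.9] rgb of top [87. 35. 33.]
-50 134 z [ 92.   98.6 102.6] rgb of top [86. 33. 31.]
-44 158 z [ 98.4 104.5 108. ] rgb of top [153.  43.  40.]
-38 150 z [102.5 106.7 108.7] rgb of top [176.  50.  46.]
-32 81 z [ 60.3 104.6 107. ] rgb of top [161.  44.  41.]
-26 108 z [59.3 60.5 61.6] rgb of top [179. 182. 174.]
-20 232 z [59.4 82.4 96.2] rgb of top [40. 40. 40.]
-14 104 z [60.9 95.3 96.7] rgb of top [43. 43. 42
[... 910 characters left out ...]
43. 44. 40.]
-14 12 z [58.6 87.3 94.4] rgb of top [48. 45. 42.]
scene
-110 7 z [74.3 74.9 75.9] rgb of top [134. 129. 123.]
-104 4 z [73.3 76.  76.9] rgb of top [127. 123. 122.]
-98 6 z [74.5 75.3 76.8] rgb of top [132. 125. 122.]
-92 5 z [74.1 76.3 77.4] rgb of top [122. 121. 114.]
-62 3 z [57.9 62.9 70. ] rgb of top [56. 51. 44.]
-56 7 z [58.7 69.1 76.7] rgb of top [86. 77. 68.]
-50 7 z [57.  75.5 84.1] rgb of top [81. 63. 54.]
-44 4 z [82.4 84.7 99.6] rgb of top [138.  44.  43.]
-38 13 z [ 76.5 100.3 105.6] rgb of top [148.  51.  50.]
-32 13 z [ 78.7  99.6 102.9] rgb of top [136.  28.  26.]
-20 6 z [57.3 91.5 92.4] rgb of top [56. 51. 51.]
-14 5 z [80.  91.9 93.6] rgb of top [16. 12.  9.]
```

```bash
python3 - <<'E'
from h import *
obs(); plan([(.5778,-.2724,.2,78),(.5778,-.2724,.125,78),(.5778,-.2724,.108,78,.01)])
E
```

```text
t 62.05 [ 0.5585 -0.3547  0.2065] [ 1.8e+02 -1.0e-02  7.8e+01] w -0.0003 f [ 0.3 -0.2  0.4] q [-37.  20.  64.   0.  96. -25.]
CALL [[0.235,0.005,0.018,-0.0],[0.235,0.005,0.018,-0.001],[0.235,0.004,0.018,-0.0],[-0.0,0.0,0.208,-0.0],[-0.0,0.0,0.209,-0.0],[-0.0,0.0,0.208,-0.0],[-0.0,0.0,0.071,-0.0],[-0.0,0.0,0.071,-0.0]]
end [ 0.5778 -0.2723  0.108 ] 78.0
```

arm_command:
  increments:
    - [0.235,0.005,0.018,0]
    - [0.235,0.005,0.018,0]
    - [0.235,0.004,0.018,0]
    - [0,0,0.208,0]
    - [0,0,0.209,0]
    - [0,0,0.208,0]
    - [0,0,0.071,0]
    - [0,0,0.071,0]
    - [0,0,0,0]
    - [0,0,0,0]
    - [0,0,0,0]

```text
clock: 62.97
position: [0.5785, -0.2739, 0.11]
orientation: [179.8, 0.1, 77.9]
ft_force: [0.0, -0.4, 0.3]
gripper_width: -0.0002
grasp_force: 0.0
```

arm_command:
  increments:
    - [0,0,0.017,0]
    - [0,0,0,0]
    - [0,0,0,0]

```text
clock: 63.22
position: [0.5778, -0.2735, 0.1067]
orientation: [179.9, 0.0, 77.9]
ft_force: [1.2, -0.5, -0.1]
gripper_width: -0.0
grasp_force: 0.0
```

arm_command:
  increments:
    - [0,0,0.017,0]
    - [0,0,0,0]
    - [0,0,0,0]

```text
clock: 63.47
position: [0.5779, -0.2738, 0.1046]
orientation: [179.9, 0.1, 77.9]
ft_force: [-0.4, -2.6, 2.2]
gripper_width: 0.0001
grasp_force: 1.1
```

Contact at 2 N; press on in small steps.

arm_command:
  increments:
    - [0,0,0.015,0]
    - [0,0,0,0]
    - [0,0,0,0]

```text
clock: 63.72
position: [0.578, -0.2739, 0.1041]
orientation: [179.9, 0.1, 77.9]
ft_force: [-0.9, -0.8, 7.0]
gripper_width: -0.0002
grasp_force: 3.4
```

arm_command:
  increments:
    - [0,0,0.012,0]
    - [0,0,0,0]
    - [0,0,0,0]

```text
clock: 63.97
position: [0.5781, -0.2739, 0.1038]
orientation: [179.8, 0.1, 77.9]
ft_force: [-2.9, 0.6, 9.8]
gripper_width: -0.0
grasp_force: 5.0
```

arm_command:
  increments:
    - [0,0,-0.15,0]
    - [0,0,-0.3,0]
    - [0,0,-0.3,0]
    - [0,0,-0.2,0]
    - [-0.2,0,0,0]
    - [-0.2,0,0,0]
    - [-0.2,0,0,0]
    - [0,0,0,0]
    - [0,0,0,0]

```text
clock: 64.72
position: [0.5619, -0.3443, 0.2135]
orientation: [-179.9, -0.1, 77.8]
ft_force: [0.0, 1.1, -0.1]
gripper_width: -0.0003
grasp_force: 0.0
```

```bash
python3 - <<'E'
from h import *
a=np.radians(-12); Rn=np.array([[np.cos(a),-np.sin(a)],[np.sin(a),np.cos(a)]]); c=np.array([.5867,-.2303])
cap('wrist'); p=cap('wrist'); X=cloud(p); obs()
P=X.reshape(-1,3); y=(P[:,:2]-c)@Rn; q=np.c_[y,P[:,2]]*1000
m=(np.abs(q[:,0])<7)&(q[:,1]>-114)&(q[:,1]<-76)&(q[:,2]>70)&(q[:,2]<90); k=q[m]
print('arm slope',np.polyfit(k[:,1],k[:,2],1),len(k))
m=(np.abs(q[:,0])<9)&(q[:,1]>-50)&(q[:,1]<-29)&(q[:,2]>95)&(q[:,2]<115); print('grip top',np.percentile(q[m,2],95))
m=(np.abs(q[:,0])<80)&(q[:,1]>-70)&(q[:,1]<70)&(np.abs(q[:,2]-60)<4); k=q[m]; print('plate',np.linalg.lstsq(np.c_[k[:,:2],np.ones(len(k))],k[:,2],rcond=None)[0])
plate(p,X,(.5867,-.2303),z0=.0535,r=.125)
m=(np.abs(q[:,0])<80)&(np.abs(q[:,1])<70)&(q[:,2]>61.8)&(q[:,2]<66); k=q[m]
for sx in(-1,1):
  for sy in(-1,1):
    j=k[(np.hypot(k[:,0]-42*sx,k[:,1]-42*sy)<16)]; print(sx,sy,len(j),j.mean(0).round(1) if len(j) else None)
p=cap('scene')
for n in('cup','weight','driver','bush0'): print(n,[(np.round(d['at'],3).tolist(),round(d['score'],2)) for d in optics.place_of(p,n)[:2]])
E
```

```text
t 64.82 [ 0.5625 -0.3429  0.214 ] [-1.7994e+02 -8.0000e-02  7.7950e+01] w 0.0002 f [-0.4 -0.2  0.1] q [-36.  19.  64.   0.  97. -24.]
arm slope [2.20683180e-03 7.81101442e+01] 516
grip top 105.84565471710249
plate [ 2.68441291e-04 -2.97119597e-04  6.06728169e+01]
plate ((585.8973388671875, -236.634521484375), (135.17929077148438, 171.7716522216797), 77.95685577392578) 19304 0.06059901094787154
handle ((584.8225708007812, -241.25946044921875), (56.66044235229492, 14.10600471496582), 76.66451263427734) 775 0.09527580514526823
-1 -1 376 [-42.  -41.9  63.3]
-1 1 451 [-40.9  41.2  63.2]
1 -1 379 [ 43.8 -41.2  63.3]
1 1 448 [43.  42.1 63.3]
cup [([0.702, -0.006, 0.002], 0.75), ([0.54, -0.26, 0.02], 0.36)]
weight [([0.518, 0.472, 0.003], 0.76)]
driver [([0.762, 0.109, -0.001], 0.83)]
bush0 [([0.38, 0.062, 0.006], 0.52), ([0.575, -0.267, 0.098], 0.52)]
```

Clamp slope is about 0.002 rad, the plate is level, and all four collars sit in their pockets. Handing in.

```bash
python3 -c "
from h import *
print(robot.hand_in())"
```

```text
the job is handed in; nothing more can be done
None
```

I handed the job in: all four bronze blocks are collar-up in the nest pockets, the gauge plate is flush on the rests and the clamp is fully down, by my last camera measurements; the hand-in returned no verdict.

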